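# Turn dried dosing cups mouth-up onto the filler belt and start it

### The job

The washed dosing cups have dried mouth-down on the red drip tray: turn every one mouth-up and stand them in single file along the middle of the white belt, before the stop gate while it is still shut, with a finger's width (15 mm or more) between them. The cups are thin and brittle, so never squeeze one with more than 35 N and set them down without dropping them. When all stand ready, swing the stop gate fully open downstream and then press the green start button, leaving the label roll, scraper and bottle where they are.

Things in the scene. Friction and masses are not known exactly. Their poses are not given: they have to be found in the camera images.
- cup1_center (a point): Centre (half-way up) of a blue open square cup, 52 x 52 mm outside, 60 mm tall, straight sides, walls 3 mm, 50 to 100 g. z points out of the mouth (down while it stands mouth-down), x and y are square to the side faces. It lies stably on a side, centre 26 mm up. Brittle: cracks if squeezed with more than 35 N on each side. None if this cup is absent today.
- cup2_center (a point): Centre (half-way up) of a blue open square cup, 52 x 52 mm outside, 60 mm tall, straight sides, walls 3 mm, 50 to 100 g. z points out of the mouth (down while it stands mouth-down), x and y are square to the side faces. It lies stably on a side, centre 26 mm up. Brittle: cracks if squeezed with more than 35 N on each side. None if this cup is absent today.
- cup3_center (a point): Centre (half-way up) of a blue open square cup, 52 x 52 mm outside, 60 mm tall, straight sides, walls 3 mm, 50 to 100 g. z points out of the mouth (down while it stands mouth-down), x and y are square to the side faces. It lies stably on a side, centre 26 mm up. Brittle: cracks if squeezed with more than 35 N on each side. None if this cup is absent today.
- drip_tray: Fixed flat red perforated drip tray on which the cups start mouth-down. 240 mm (its x) by 390 mm (its y), floor 12 mm above the table, rim 6 mm higher than the floor. Origin at the centre of its underside, on the table.
- conveyor: Fixed conveyor, white belt, to the filler far on the right. Origin on the table under the belt's centre line; x across the belt (away from the robot), y along it, upstream (to the robot's left), z up. Belt top at z 50 mm, 130 mm wide (x -65 to 65), flat from y = 120 mm on past the gate at y = -200. It stands still. At its near side a grey control box, centre x -125, y 30, 70 x 140 x 45 mm.
- gate (a joint): Hand-swung stop gate: a steel bar 165 mm long, 8 mm thick, 76 to 98 mm above the table. 0 rad: shut, square across the belt, pointing along the conveyor's +x; grows to 1.55 as the free end swings downstream (to the conveyor's -y), then lies along the belt's near side. Friction about 0.06 N m; it stays where it is left.
- gate_pivot (a point): Upright pivot of the gate, at the near side of the belt (conveyor x -88, y -200 mm), at mid-height of the bar, 87 mm above the table.
- gate_knob (a point): Middle of the upright black knob (20 mm diameter, 40 mm high, its top 20 mm above this point) on the free end of the gate bar, 158 mm from the pivot, 127 mm above the table.
- start (a joint): Travel of the green start button, in m: 0 up, 0.006 fully pressed down (4 N); it springs back.
- start_top (a point): Centre of the top of the green start button (28 mm diameter) on the control box; it is pressed straight down. The red stop button 77 mm from it, nearer the gate, is not used.
- label_roll_center (a point): Bystander: roll of white paper labels, 90 mm diameter, 50 mm high, standing on its flat end; point half-way up its axis.
- scraper: Bystander: hand scraper (spatula) lying flat on the table beyond the tray; origin under its middle.
- spray: Bystander: white bottle with blue cap, 60 mm diameter, 130 mm tall; origin at the centre of its underside.
There are look-alikes about, which are no part of the job. Leave any orange look-alike of the part that bears cup3_center alone. Leave any black look-alike of the part that bears cup2_center alone.

How it is judged (in metres and radians):
On the way, in this order (a step that is already met when the one before it is completed fails the run):
1. every cup stands released and mouth-up in single file on the belt before the gate, 11 mm or more apart, the gate still shut (angle between each of cup1_center, cup2_center, cup3_center's own z axis and vertical below 0.1 rad and x of cup1_center in the frame of conveyor between -0.025 and 0.025 m and y of cup1_center in the frame of conveyor between -0.165 and 0.11 m and z of cup1_center in the frame of conveyor between 0.074 and 0.086 m and contact force between the fingers and cup1 below 0.1 N and x of cup2_center in the frame of conveyor between -0.025 and 0.025 m and y of cup2_center in the frame of conveyor between -0.165 and 0.11 m and z of cup2_center in the frame of conveyor between 0.074 and 0.086 m and contact force between the fingers and cup2 below 0.1 N and x of cup3_center in the frame of conveyor between -0.025 and 0.025 m and y of cup3_center in the frame of conveyor between -0.165 and 0.11 m and z of cup3_center in the frame of conveyor between 0.074 and 0.086 m and contact force between the fingers and cup3 below 0.1 N and horizontal distance between cup1_center and cup2_center above 0.063 m and horizontal distance between each of cup1_center, cup2_center and cup3_center above 0.063 m and value of joint gate below 0.4 rad), for 0.3 s.
2. the stop gate is swung open (at least 1.2 rad) (value of joint gate above 1.2 rad), for 0.1 s.
3. the green start button is pressed down (4 mm or more) (value of joint start above 0.004 m), for 0.05 s.
At the end, for the whole second after the job is handed in: Every cup that is there stands mouth-up (within 0.1 rad) at rest on the belt, its centre within 25 mm of the belt's centre line and at y = -165 to +110 mm along it (35 mm before the gate's line to near the upstream end), the cups' centres at least 63 mm apart; the gate is open by at least 1.2 rad (angle between each of cup1_center, cup2_center, cup3_center's own z axis and vertical below 0.1 rad and x of cup1_center in the frame of conveyor between -0.025 and 0.025 m and y of cup1_center in the frame of conveyor between -0.165 and 0.11 m and z of cup1_center in the frame of conveyor between 0.074 and 0.086 m and contact force between the fingers and cup1 below 0.1 N and x of cup2_center in the frame of conveyor between -0.025 and 0.025 m and y of cup2_center in the frame of conveyor between -0.165 and 0.11 m and z of cup2_center in the frame of conveyor between 0.074 and 0.086 m and contact force between the fingers and cup2 below 0.1 N and x of cup3_center in the frame of conveyor between -0.025 and 0.025 m and y of cup3_center in the frame of conveyor between -0.165 and 0.11 m and z of cup3_center in the frame of conveyor between 0.074 and 0.086 m and contact force between the fingers and cup3 below 0.1 N and horizontal distance between cup1_center and cup2_center above 0.063 m and horizontal distance between each of cup1_center, cup2_center and cup3_center above 0.063 m and value of joint gate above 1.2 rad and linear speed of each of cup1, cup2, cup3 below 0.02 m/s); the robot touches nothing.
It fails at once if a cup is squeezed with more than 35 N on a side (70 N over both fingers) (contact force between the fingers and cup1 above 70 N or contact force between the fingers and cup2 above 70 N or contact force between the fingers and cup3 above 70 N).
It fails at once if a cup is dropped (falls free of the fingers at over 0.6 m/s, its centre still over 100 mm above the table) ((height (world z) of cup1_center above 0.1 m and linear speed of cup1 above 0.6 m/s and contact force between the fingers and cup1 below 0.1 N) or (height (world z) of cup2_center above 0.1 m and linear speed of cup2 above 0.6 m/s and contact force between the fingers and cup2 below 0.1 N) or (height (world z) of cup3_center above 0.1 m and linear speed of cup3 above 0.6 m/s and contact force between the fingers and cup3 below 0.1 N)).
It fails at once if the label roll, scraper or bottle is moved by 30 mm or more (distance of any of label_roll_center, scraper, spray from where it was at the start of the episode above 0.03 m).
Of cup1, cup2, cup3 only 2 to 3 are there at a start; the rules pass over those that are not, and their reading is None.
At some moment in a run one of cup1, cup2, cup3 may be knocked a few centimetres aside while the robot is not near it.
It also fails if it takes over 210 s, if anything falls off the work surface, if the arm or the gripper's body presses on something with over 40 N, if the wrist force passes 120 N, or if a joint passes its speed limit or range.

### The arm

A 7-joint arm with a two-finger parallel gripper is mounted at the origin on the work surface. World frame = base frame: x ahead of the robot, y to its left, z up, the work surface at z = 0. Lengths are in m, angles in degrees, forces in N, time in s.
With the tool pointing down it reaches from about 0.4 to 0.85 m from the base axis. Payload 4.4 kg.
Tool frame: the origin (TCP) lies between the finger pads; the fingertips stand env.tips_ahead ahead of it and the grasp point (between the pads) lies 5 mm behind it (env.tips_ahead is the distance from the TCP to the fingertips, in m); z points along the fingers, y is the direction in which the jaws open and shut (so a half turn about z gives the same grasp; the last joint's range is limited). The gripper opens to 94 mm and grips with 3 to 60 N. Pads are 16 mm wide; open, the fingers measure 119 mm over their backs; the gripper's body (75 mm by 177 mm) begins 78 mm behind the grasp point.
Start: joints at [59.656, 36.005, 2.206, 86.941, -1.547, 57.084, -1.146], TCP at [0.291, -0.581, 0.219] pointing down, gripper open.
Joint ranges: [-175.42, 175.42], [-21.48, 121.26], [-71.46, 75.88], [10.55, 141.38], [-63.04, 243.04], [13.31, 113.54], [-168.57, 168.57]. Speed limits (degrees/s): [147.25, 147.25, 180, 180, 180, 180, 180].

### API

Orientations are given as a 3x3 rotation matrix whose columns are the frame's x, y, z axes.
In Python, from station import env gives the robot as it stands.
- The arm moves only by the tool carry_out, never from a script. Its arguments are lists of equal length, an entry for each row: "slide": the shift along the tool's x, y, z in m, a list of three; "dr": the turn, a rotation vector about the tool's x, y, z in rad, a list of three. A call has 1 to 10 rows; each row shifts and turns the pose as measured when the row begins, along the tool's axes as they then stand; what a row does not reach is not made up. A row lasts 1/10 s, in which the tool goes at most 50 mm and 8.59 degrees, less where a joint would pass 70% of its speed; a pose out of reach is approached as far as the arm can. A call is refused whole if a number of a shift passes 0.05 or a number of a turn 0.15, either way. A call with a gripper value outside its range is refused whole. "jaw" is the closure in counts, from 0 (fully open) to 255 (shut), set as the call begins (left out, the last holds). The fingers move at their own pace and stop on an object; "newtons" is the grip in N (left out, the last holds). Time passes only in rows, so rows that do not move let the fingers close. It gives the time, the measured TCP pose, the force and the opening at its end, in the units of the state.
- env.get_obs(): the state, without advancing time (a new reading comes with each control period).
- env.get_image(name): name is "side" or "top"; returns a dict with "image" (400x640x3 uint8, red, green, blue), "fx", "fy", "cx", "cy" (pixels), "T" (4x4, takes a point from camera to world coordinates). Camera axes: x right, y down, z forward; pixel columns grow to the right and rows downward; lengths in m; the calibration is good to about 2 mm. A picture is of the moment at which its call begins. There is no depth.
- env.close_job(): hands the job in, once; it reports no verdict.
The state is a dict: "clock": time; "joints": joint angles; "dq": joint speeds; "effort": joint torques, N m; "tool_pos": TCP position; "eef_rot": TCP orientation; "contact_force": force on the tool from outside, world axes, zero at the start; "wrist_torque": the same for the moment, N m; "gripper_width": finger opening in m.
Only numpy, scipy, OpenCV 4.12 (cv2) and the standard library are available. Lean on these libraries where they do the work, as an engineer would, in place of code of your own. Each camera call takes 0.05 s, during which the arm holds its last target.

## Working session

There is one attempt and no reset: what is moved stays moved. The work goes in short steps, Python scripts to look and compute and a tool call to move; the robot and the scene stay as the last step left them, time stands still between calls to the robot, and variables do not carry over. Pictures are saved under pics/ and viewed, and the job is handed in when it is done.

Besides the shell and the picture viewer there is one more tool, called after "Call:" as name(argument=value, ...), one argument or row to a line, values as JSON. carry_out: Moves the arm, as the interface text tells. Its arguments: {"type":"object","properties":{"slide":{"type":"array"},"dr":{"type":"array"},"jaw":{"type":"number"},"newtons":{"type":"number"}},"required":["slide","dr"]}

```bash
mkdir -p pics; ls
cat > h.py <<'E'
import numpy as np, cv2
from station import env
def shot(n,name):
    d=env.get_image(n); cv2.imwrite(f'pics/{name}.png',d['image'][:,:,::-1]); return d
def ray(d,u,v,z):
    T=np.array(d['T']); r=T[:3,:3]@np.array([(u-d['cx'])/d['fx'],(v-d['cy'])/d['fy'],1]); o=T[:3,3]
    return o+r*(z-o[2])/r[2]
def proj(d,p):
    T=np.array(d['T']); c=T[:3,:3].T@(np.array(p)-T[:3,3]); return np.array([d['fx']*c[0]/c[2]+d['cx'],d['fy']*c[1]/c[2]+d['cy']])
E
python3 - <<'E'
from h import *
for n in ('side','top'):
    d=shot(n,n+'0'); print(n,d['fx'],d['cx'],d['cy'],np.round(d['T'],3).tolist())
o=env.get_obs(); print(o, env.tips_ahead)
E
```

```text
pics
side 497.3580625544012 319.4904225543733 204.3795160230186 [[-0.741, -0.332, 0.584, -0.178], [-0.672, 0.369, -0.642, 0.945], [-0.002, -0.868, -0.496, 0.733], [0.0, 0.0, 0.0, 1.0]]
top 501.41017099986294 320.17351192397126 193.92732955216934 [[0.003, -0.991, 0.137, 0.384], [-1.0, -0.006, -0.026, 0.149], [0.027, -0.137, -0.99, 1.382], [0.0, 0.0, 0.0, 1.0]]
{'clock': 0.1, 'joints': array([59.65565425, 36.05385699,  2.20129786, 86.98796958, -1.54661538,
       57.08172825, -1.14716146]), 'dq': array([ 0.01052485, -0.05931949,  0.06146714, -0.09780466,  0.15664859,
       -0.09664256,  0.09277326]), 'effort': array([ 2.54335580e-03, -5.50795162e+01,  1.14729546e+00, -1.87117767e+01,
       -5.21663879e-02,  1.92713522e-02,  4.68145254e-05]), 'tool_pos': array([ 0.29057853, -0.58082357,  0.2186557 ]), 'eef_rot': array([[ 8.94353851e-01,  4.47359635e-01, -7.39006734e-04],
       [ 4.47360245e-01, -8.94352654e-01,  1.46332328e-03],
       [-6.30086368e-06, -1.63933105e-03, -9.99998656e-01]]), 'contact_force': array([-0.56889412,  0.26108097, -0.30298038]), 'wrist_torque': array([ 0.00249046,  0.04039285, -0.02086365]), 'gripper_width': 0.09422157163897762} 0.014
```

View pics/side0.png

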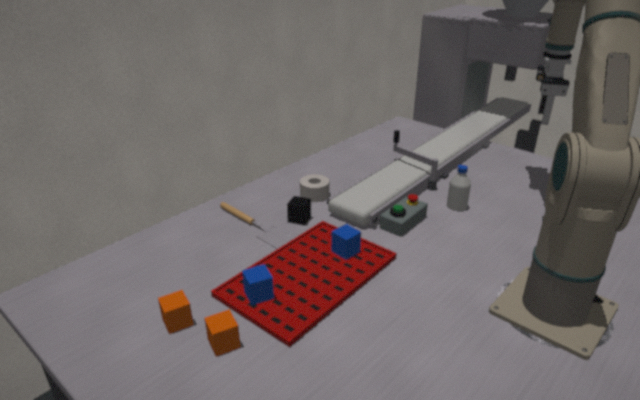

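View pics/top0.png

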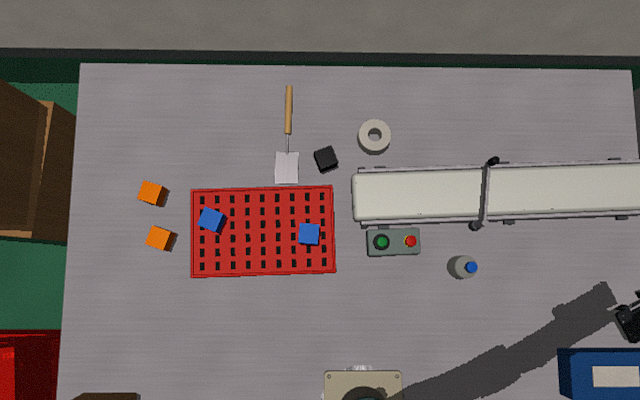

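Top view: blue cups at (211,220) and (310,234) on the red tray. The orange blocks at (152,193) and (160,238) and the black block at (326,159) are look-alikes. There are two blue ones, so one cup is absent today. I'll confirm with an enlarged crop and measure.

```bash
cat >> h.py <<'E'
def mask(im,c):
    h=cv2.cvtColor(im,cv2.COLOR_RGB2HSV); H,S,V=[h[...,i].astype(int) for i in range(3)]
    m={'blue':(H>105)&(H<125)&(S>150)&(V>50),'red':((H<8)|(H>172))&(S>150)&(V>60),'green':(H>50)&(H<85)&(S>120)&(V>30)}[c]
    return m.astype(np.uint8)*255
def blobs(im,c,amin=30):
    cs,_=cv2.findContours(mask(im,c),cv2.RETR_EXTERNAL,cv2.CHAIN_APPROX_NONE)
    return [k for k in cs if cv2.contourArea(k)>amin]
E
python3 - <<'E'
from h import *
d=shot('top','top1'); im=d['image']
c=cv2.resize(im[140:290,120:440],None,fx=2.5,fy=2.5,interpolation=cv2.INTER_CUBIC); cv2.imwrite('pics/crop1.png',c[:,:,::-1])
for col in ('blue','red','green'):
  for k in blobs(im,col): 
    r=cv2.minAreaRect(k); print(col,cv2.contourArea(k),np.round(r[0],1),np.round(r[1],1),round(r[2],1),np.round(ray(d,*r[0],0.05),3))
s=shot('side','side1'); 
c=cv2.resize(s['image'][170:300,150:470],None,fx=2.5,fy=2.5,interpolation=cv2.INTER_CUBIC); cv2.imwrite('pics/crop2.png',c[:,:,::-1])
E
```

```text
blue 2070.5 [604.  375.5] [47. 70.] 90.0 [ 0.098 -0.624  0.05 ]
blue 81.0 [471. 267.] [10. 10.] 90.0 [ 0.375 -0.287  0.05 ]
blue 346.0 [308.5 233.3] [19.3 20.4] 5.7 [0.463 0.145 0.05 ]
blue 393.5 [211.2 219.2] [24.2 20.7] 21.0 [0.499 0.402 0.05 ]
red 734.0 [  7.5 372.5] [53. 15.] 90.0 [0.11 0.9  0.05]
red 274.0 [ 53.5 369. ] [60. 11.] 90.0 [0.118 0.786 0.05 ]
red 97.0 [ 29.  335.7] [ 4.6 58. ] 88.8 [0.2   0.854 0.05 ]
red 71.0 [410.5 240.5] [9. 9.] 90.0 [ 0.445 -0.127  0.05 ]
red 12363.0 [261.8 231.2] [ 88.4 144.3] 88.3 [0.468 0.268 0.05 ]
green 5397.0 [ 33.  282.5] [91. 66.] 90.0 [0.333 0.854 0.05 ]
green 78.0 [381.5 241.5] [9.9 9.9] 45.0 [ 0.442 -0.05   0.05 ]
green 105.5 [634.2  73.1] [26.1 15.8] 57.7 [ 0.919 -0.773  0.05 ]
green 95.0 [572.5  66.3] [73.  4.] 1.1 [ 0.936 -0.597  0.05 ]
green 51.0 [495.   65.4] [48.  4.] 1.4 [ 0.936 -0.377  0.05 ]
green 36.0 [453.5  64.5] [ 3. 33.] 90.0 [ 0.937 -0.259  0.05 ]
green 54.5 [404.5  64. ] [ 4. 51.] 90.0 [ 0.937 -0.121  0.05 ]
green 31.5 [363.5  63.5] [ 3. 27.] 90.0 [ 0.936 -0.006  0.05 ]
green 99.0 [274.  62.] [ 4. 70.] 90.0 [0.937 0.243 0.05 ]
green 35.5 [222.   61.5] [ 3. 30.] 90.0 [0.937 0.387 0.05 ]
green 58.0 [146.5  60.5] [ 3. 45.] 90.0 [0.937 0.594 0.05 ]
green 56.5 [101.5  60. ] [ 4. 39.] 90.0 [0.937 0.717 0.05 ]
green 2751.5 [39.1 85.4] [79.1 56.1] 1.0 [0.862 0.88  0.05 ]
```

View pics/crop1.png

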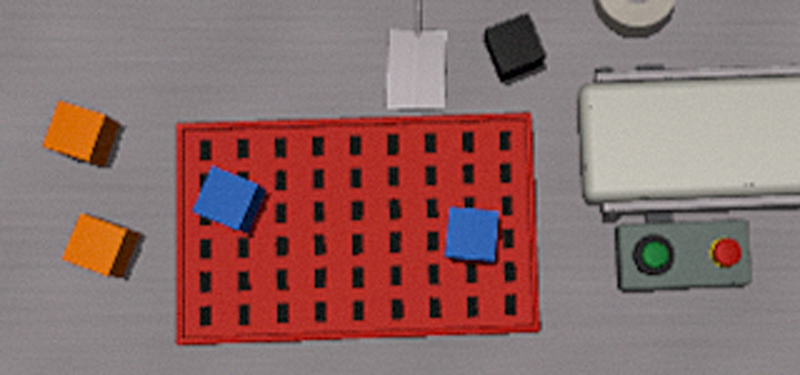

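View pics/crop2.png

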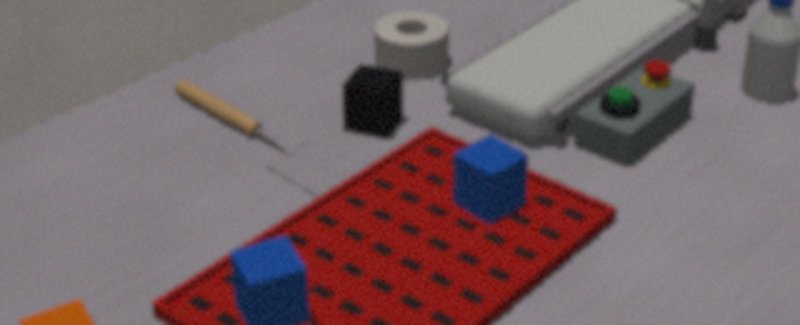

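The crop confirms it: two solid-blue square cups on the tray, closed bottoms up, at crop pixels (230,198) and (472,235). Next I'll measure the cup tops and the conveyor frame.

```bash
cat >> h.py <<'E'
def topfaces(d,z=0.072):
    im=d['image']; out=[]
    for k in blobs(im,'blue',150):
        c=k[:,0,:].mean(0)
        if c[0]>560 or c[1]>330: continue
        m=np.zeros(im.shape[:2],np.uint8); cv2.drawContours(m,[k],-1,255,-1)
        V=im[...,2].copy(); vals=V[m>0]; t,_=cv2.threshold(vals.reshape(-1,1),0,255,cv2.THRESH_OTSU)
        mm=((m>0)&(V>t)).astype(np.uint8)*255
        cs,_=cv2.findContours(mm,cv2.RETR_EXTERNAL,cv2.CHAIN_APPROX_NONE); kk=max(cs,key=cv2.contourArea)
        pts=np.array([ray(d,u,v,z)[:2] for u,v in kk[:,0,:]])
        r=cv2.minAreaRect((pts*1000).astype(np.float32)); out.append((r,t))
    return out
E
python3 - <<'E'
from h import *
d=env.get_image('top'); im=d['image']
for r,t in topfaces(d): print('cup',np.round(r[0],1),np.round(r[1],1),round(r[2],1),t)
# belt mask: bright whitish
h=cv2.cvtColor(im,cv2.COLOR_RGB2HSV); print('belt px',h[200,400],h[200,560],'table',h[300,300])
g=cv2.cvtColor(im,cv2.COLOR_RGB2GRAY)
for u in (380,410,440,465,520,560,600):
    print(u,[int(x) for x in g[155:230,u]])
E
```

```text
cup [462.8 144.5] [50.3 50.5] 84.8 146.0
cup [498.4 402.3] [51.9 52.1] 67.8 110.0
belt px [ 30  16 191] [ 27  15 184] table [165   8 135]
380 [140, 134, 131, 129, 134, 135, 133, 131, 135, 141, 124, 82, 55, 126, 154, 168, 113, 86, 138, 163, 178, 187, 186, 187, 182, 188, 185, 181, 186, 189, 187, 187, 187, 186, 187, 188, 190, 184, 189, 187, 188, 188, 187, 191, 187, 191, 185, 187, 190, 193, 190, 192, 191, 189, 196, 192, 192, 190, 193, 200, 189, 166, 147, 119, 77, 125, 161, 170, 118, 35, 65, 81, 81, 64, 88]
410 [130, 130, 127, 128, 137, 133, 130, 128, 125, 126, 131, 112, 136, 154, 164, 110, 91, 144, 158, 177, 186, 178, 185, 183, 185, 185, 181, 183, 184, 186, 183, 186, 183, 185, 188, 188, 186, 186, 188, 188, 186, 185, 185, 186, 184, 190, 189, 190, 186, 190, 193, 190, 185, 190, 190, 188, 187, 189, 194, 182, 161, 143, 117, 71, 138, 162, 170, 119, 39, 49, 108, 138, 118, 97, 103]
440 [134, 135, 129, 132, 132, 133, 134, 133, 131, 133, 125, 141, 157, 159, 101, 97, 142, 160, 175, 184, 181, 183, 185, 185, 180, 181, 183, 180, 184, 182, 185, 186, 180, 182, 186, 185, 187, 187, 184, 189, 187, 187, 183
[... 964 characters left out ...]
37, 81, 111, 143, 157, 172, 177, 177, 175, 177, 178, 176, 178, 180, 178, 177, 177, 176, 173, 172, 178, 179, 175, 177, 180, 180, 181, 177, 181, 177, 179, 178, 179, 177, 177, 179, 182, 181, 178, 177, 180, 182, 178, 185, 172, 156, 140, 123, 85, 114, 146, 159, 117, 52, 45, 112, 137, 130, 127, 125, 132, 130, 129, 127, 131, 129]
600 [128, 129, 126, 123, 131, 144, 145, 151, 119, 68, 126, 152, 163, 176, 173, 170, 174, 172, 176, 169, 170, 173, 178, 178, 174, 174, 176, 177, 173, 176, 176, 174, 170, 176, 178, 174, 175, 178, 180, 175, 177, 175, 177, 177, 177, 178, 177, 177, 178, 176, 174, 177, 162, 147, 142, 109, 79, 121, 147, 149, 99, 40, 112, 137, 133, 132, 133, 128, 129, 133, 129, 129, 127, 131, 137]
```

Run:
```python
from h import *
d=env.get_image('top'); s=env.get_image('side')
P=[]
for u,a,b in ((380,172,219),(410,170.7,218),(440,169.4,217),(465,168.8,216),(520,166.8,214),(560,165.2,212),(600,163.8,211)):
    A=ray(d,u,a,.05);B=ray(d,u,b,.05); P.append((A+B)/2); print(u,np.round(A-B,3)[:2])
P=np.array(P)[:,:2]; k=np.polyfit(P[:,1],P[:,0],1); print('line x=k y+c',k)
# buttons by two views
def tri(pu,pv):
    A=[];b=[]
    for D,(u,v) in ((d,pu),(s,pv)):
        T=np.array(D['T']); o=T[:3,3]; r=T[:3,:3]@np.array([(u-D['cx'])/D['fx'],(v-D['cy'])/D['fy'],1]); r/=np.linalg.norm(r)
        M=np.eye(3)-np.outer(r,r); A.append(M); b.append(M@o)
    return np.linalg.solve(sum(A),sum(b))
for col in ('green','red'):
    q=[]
    for D in (d,s):
        for kk in blobs(D['image'],col,20):
            c=kk[:,0,:].mean(0)
            if (D is d and 370<c[0]<420 and 230<c[1]<255) or (D is s and 380<c[0]<430 and 190<c[1]<220): q.append(c)
    print(col,np.round(q,1),np.round(tri(*q),4))
for nm,D,b in (('g1',d,(455,140,520,250)),('g2',s,(370,110,480,230))):
    c=D['image'][b[1]:b[3],b[0]:b[2]]; cv2.imwrite(f'pics/{nm}.png',cv2.resize(c,None,fx=5,fy=5,interpolation=cv2.INTER_CUBIC)[:,:,::-1])
```

```text
380 [ 0.128 -0.002]
410 [ 0.129 -0.003]
440 [ 0.13  -0.004]
465 [ 0.129 -0.005]
520 [ 0.13  -0.007]
560 [ 0.129 -0.008]
600 [ 0.13 -0.01]
line x=k y+c [-0.04365981  0.56349859]
green [[381.4 241.6]
 [397.7 208.6]] [ 0.4412 -0.0476  0.0607]
red [[410.5 240.5]
 [412.7 197.2]] [ 0.4441 -0.1244  0.0629]
```

View pics/g1.png

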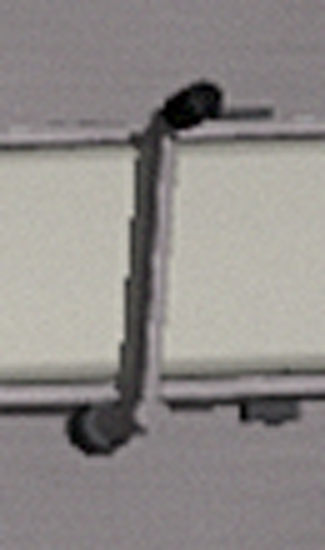

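View pics/g2.png

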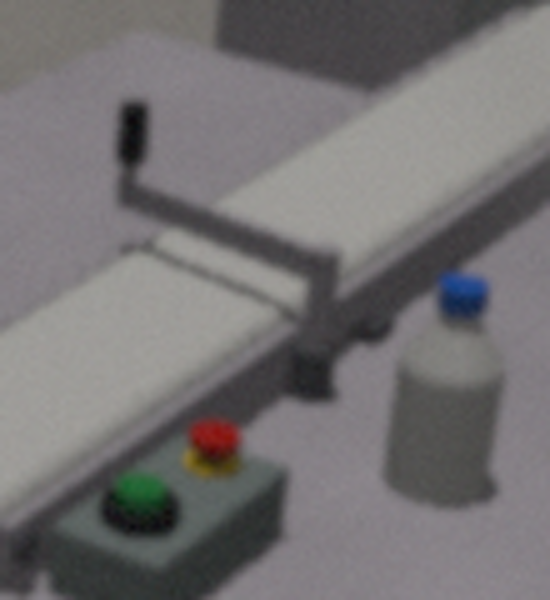

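Run:
```python
from h import *
d=env.get_image('top'); s=env.get_image('side')
def tri(pu,pv):
    A=[];b=[]
    for D,(u,v) in ((d,pu),(s,pv)):
        T=np.array(D['T']); o=T[:3,3]; r=T[:3,:3]@np.array([(u-D['cx'])/D['fx'],(v-D['cy'])/D['fy'],1]); r/=np.linalg.norm(r)
        M=np.eye(3)-np.outer(r,r); A.append(M); b.append(M@o)
    return np.linalg.solve(sum(A),sum(b))
k=tri((493.3,161),(396.6,136.5)); print('knob',k, 'top@.147',ray(d,494.5,160,.147))
ay=np.array([-.0436,.999]); ax=np.array([.999,.0436])
O=np.array([k[0],k[1]])-.070*ax+.2*ay; print('O from knob',O, 'line x at O', -.04366*O[1]+.5635)
g=np.array([.4412,-.0476]); r=np.array([.4441,-.1244])
for q in (g,r): print((q-O)@ax,(q-O)@ay)
# box corners top view at z .045
for u,v in ((617,233),(750,222),(617,290),(750,285)): p=ray(d,120+u/2.5,140+v/2.5,.045)[:2]; print('box',(p-O)@ax,(p-O)@ay)
```

```text
knob [ 0.64587553 -0.3301962   0.12697478] top@.147 [ 0.64459054 -0.32554051  0.147     ]
O from knob [ 0.56722553 -0.1334482 ] line x at O 0.569326348518427
-0.12215652042346438 0.09125706723756659
-0.12260790042346437 0.014407427237566602
box -0.09785184544852014 0.1266255767880378
box -0.09170995640534665 -0.016976105240106835
box -0.15821023283135438 0.12987043026494288
box -0.15869089743579945 -0.01239043580879633
```

Conveyor frame: origin at about (0.568, -0.107), y axis turned about 2.5°. Start button at (0.441, -0.048, 0.061). I'll lift and turn the jaws along world x, then go over the tray.

Call:
carry_out(
  slide=[
    [0, 0, -0.015],
    [0, 0, -0.015],
    [0, 0, -0.015],
    [0, 0, -0.015],
    [0, 0, -0.015],
    [0, 0, -0.015],
    [0, 0, -0.015],
    [0, 0, -0.015],
    [0, 0, -0.015],
    [0, 0, -0.015],
  ],
  dr=[
    [0, 0, -0.11],
    [0, 0, -0.11],
    [0, 0, -0.11],
    [0, 0, -0.11],
    [0, 0, -0.11],
    [0, 0, -0.11],
    [0, 0, -0.11],
    [0, 0, -0.11],
    [0, 0, -0.11],
    [0, 0, -0.11],
  ],
  jaw=0,
  newtons=12,
)

```text
clock: 1.45
tool_pos: [0.2897, -0.5797, 0.3725]
eef_rot: [[-0.037, 0.999, -0.004], [0.999, 0.037, 0.005], [0.005, -0.004, -1.0]]
contact_force: [-0.3, -0.6, -0.7]
gripper_width: 0.0938
```

Call:
carry_out(
  slide=[
    [0.045, 0.012, 0],
    [0.045, 0.012, 0],
    [0.045, 0.012, 0],
    [0.045, 0.012, 0],
    [0.045, 0.012, 0],
    [0.045, 0.012, 0],
    [0.045, 0.012, 0],
    [0.045, 0.012, 0],
    [0.045, 0.012, 0],
    [0.045, 0.012, 0],
  ],
  dr=[
    [0, 0, 0],
    [0, 0, 0],
    [0, 0, 0],
    [0, 0, 0],
    [0, 0, 0],
    [0, 0, 0],
    [0, 0, 0],
    [0, 0, 0],
    [0, 0, 0],
    [0, 0, 0],
  ],
)

```text
clock: 2.45
tool_pos: [0.3947, -0.1178, 0.3738]
eef_rot: [[-0.024, 1.0, 0.001], [1.0, 0.024, -0.006], [-0.006, 0.001, -1.0]]
contact_force: [1.7, -0.4, -0.1]
gripper_width: 0.0943
```

```bash
cat >> h.py <<'E'
def st():
    o=env.get_obs(); np.set_printoptions(suppress=True)
    print('t',round(o['clock'],2),'J',np.round(o['joints'],1),'p',np.round(o['tool_pos'],4),'F',np.round(o['contact_force'],1),'w',round(o['gripper_width'],4)); print(np.round(o['eef_rot'],3))
    return o
E
python3 -c "
from h import *
st()"
```

```text
t 2.45 J [ 37.5   7.4 -28.6 107.3   4.2  66.1   8.8] p [ 0.3947 -0.1178  0.3738] F [ 1.7 -0.4 -0.1] w 0.0943
[[-0.024  1.     0.001]
 [ 1.     0.024 -0.006]
 [-0.006  0.001 -1.   ]]
```

Call:
carry_out(
  slide=[
    [0.045, 0.014, 0],
    [0.045, 0.014, 0],
    [0.045, 0.014, 0],
    [0.045, 0.014, 0],
    [0.04, 0.014, 0],
    [0.03, 0.01, 0],
  ],
  dr=[
    [0, 0, 0],
    [0, 0, 0],
    [0, 0, 0],
    [0, 0, 0],
    [0, 0, 0],
    [0, 0, 0],
  ],
)

```text
clock: 3.05
tool_pos: [0.4698, 0.1461, 0.3746]
eef_rot: [[-0.024, 1.0, 0.008], [1.0, 0.024, -0.008], [-0.009, 0.008, -1.0]]
contact_force: [0.1, -0.6, 0.9]
gripper_width: 0.0944
```

```bash
python3 -c "
from h import *
st()"
```

```text
t 3.05 J [  8.   16.9 -38.7  97.2  11.9  69.7 -32.3] p [0.4698 0.1461 0.3746] F [ 0.1 -0.6  0.9] w 0.0944
[[-0.024  1.     0.008]
 [ 1.     0.024 -0.008]
 [-0.009  0.008 -1.   ]]
```

Call:
carry_out(
  slide=[
    [0, 0, 0],
    [0, 0, 0],
    [0, 0, 0],
    [0, 0, 0],
    [0, 0, 0],
    [0, 0, 0],
    [0, 0, 0],
    [0, 0, 0],
    [0, 0, 0],
    [0, 0, 0],
  ],
  dr=[
    [0, 0.14, 0],
    [0, 0.14, 0],
    [0, 0.14, 0],
    [0, 0.14, 0],
    [0, 0.14, 0],
    [0, 0.14, 0],
    [0, 0.14, 0],
    [0, 0.14, 0],
    [0, 0.14, 0],
    [0, 0.14, 0],
  ],
)

```text
clock: 4.05
tool_pos: [0.4732, 0.1646, 0.3819]
eef_rot: [[-0.042, 0.998, -0.043], [0.133, 0.048, 0.99], [0.99, 0.036, -0.134]]
contact_force: [-0.0, -0.1, 0.1]
gripper_width: 0.0941
```

```bash
python3 -c "
from h import *
st()"
```

```text
t 4.05 J [ 54.6  53.3 -60.5 113.  -46.1  56.9  41.2] p [0.4732 0.1646 0.3819] F [-0.  -0.1  0.1] w 0.0941
[[-0.042  0.998 -0.043]
 [ 0.133  0.048  0.99 ]
 [ 0.99   0.036 -0.134]]
```

Call:
carry_out(
  slide=[
    [0, 0, 0],
    [0, 0, 0],
    [0, 0, 0],
    [0, 0, 0],
    [0, 0, 0],
    [0, 0, 0],
    [0, 0, 0],
    [0, 0, 0],
    [0, 0, 0],
    [0, 0, 0],
  ],
  dr=[
    [0, -0.14, 0],
    [0, -0.14, 0],
    [0, -0.14, 0],
    [0, -0.14, 0],
    [0, -0.14, 0],
    [0, -0.14, 0],
    [0, -0.14, 0],
    [0, -0.14, 0],
    [0, -0.14, 0],
    [0, -0.14, 0],
  ],
)

```text
clock: 5.05
tool_pos: [0.4846, 0.144, 0.3526]
eef_rot: [[-0.005, 0.999, -0.049], [0.995, 0.01, 0.097], [0.097, -0.048, -0.994]]
contact_force: [-0.5, 0.9, -1.1]
gripper_width: 0.094
```

Call:
carry_out(
  slide=[
    [0, 0, 0],
    [0, 0, 0],
    [0, 0, 0],
    [0, 0, 0],
    [0, 0, 0],
    [0, 0, 0],
    [0, 0, 0],
    [0, 0, 0],
    [0, 0, 0],
    [0, 0, 0],
  ],
  dr=[
    [0, -0.14, 0],
    [0, -0.14, 0],
    [0, -0.14, 0],
    [0, -0.14, 0],
    [0, -0.14, 0],
    [0, -0.14, 0],
    [0, -0.14, 0],
    [0, -0.14, 0],
    [0, -0.14, 0],
    [0, -0.14, 0],
  ],
)

```text
clock: 6.05
tool_pos: [0.489, 0.1506, 0.3611]
eef_rot: [[-0.022, 1.0, 0.008], [0.221, 0.013, -0.975], [-0.975, -0.02, -0.221]]
contact_force: [-0.1, -0.0, -2.4]
gripper_width: 0.0943
```

```bash
python3 -c "
from h import *
st()"
```

```text
t 6.05 J [-47.2  48.9  -2.1  84.5  45.5 112.8 -58. ] p [0.489  0.1506 0.3611] F [-0.1 -0.  -2.4] w 0.0943
[[-0.022  1.     0.008]
 [ 0.221  0.013 -0.975]
 [-0.975 -0.02  -0.221]]
```

```bash
cat > kin.py <<'E'
import numpy as np
from scipy.spatial.transform import Rotation as R
D=[([59.656,36.005,2.206,86.941,-1.547,57.084,-1.146],[.2906,-.5808,.2187],[[.894,.447,-.0007],[.447,-.894,.0015],[0,-.0016,-1]]),
([37.5,7.4,-28.6,107.3,4.2,66.1,8.8],[.3947,-.1178,.3738],[[-.024,1,.001],[1,.024,-.006],[-.006,.001,-1]]),
([8,16.9,-38.7,97.2,11.9,69.7,-32.3],[.4698,.1461,.3746],[[-.024,1,.008],[1,.024,-.008],[-.009,.008,-1]]),
([54.6,53.3,-60.5,113,-46.1,56.9,41.2],[.4732,.1646,.3819],[[-.042,.998,-.043],[.133,.048,.99],[.99,.036,-.134]]),
([-47.2,48.9,-2.1,84.5,45.5,112.8,-58],[.489,.1506,.3611],[[-.022,1,.008],[.221,.013,-.975],[-.975,-.02,-.221]])]
def rz(a): return R.from_euler('z',a,degrees=True).as_matrix()
def ry(a): return R.from_euler('y',a,degrees=True).as_matrix()
def fk(q,s,L,T):
    # L: d1, up(x,z), fore(x,z), wr(x,z)
    p=np.array([0,0,L[0]]); M=rz(s[0]*q[0])@ry(q[1])@rz(s[1]*q[2]); p=p+M@[L[1],0,L[2]]
    M=M@ry(s[4]*q[3]); M=M@rz(s[2]*q[4]); p=p+M@[L[3]*0,0,L[4]] 
    M=M@ry(s[5]*q[5])@rz(s[3]*q[6]); p=p+M@[L[5]*0,0,L[6]]
    return p,M@T
if __name__=='__main__':
    import itertools
    for s in itertools.product([1,-1],repeat=6):
        Ts=[np.array(r).T@fk(q,s,[0]*7,np.eye(3))[1] for q,p,r in D]
        sp=max(np.degrees(R.from_matrix(Ts[0].T@t).magnitude()) for t in Ts)
        if sp<15: print(s,sp,np.round(Ts[0].T,2).tolist())
E
python3 kin.py
```

```text
(-1, -1, -1, -1, 1, 1) 0.18696351466212205 [[-0.0, -1.0, 0.0], [1.0, -0.0, 0.0], [0.0, 0.0, 1.0]]
```

```bash
cat >> kin.py <<'E'
S=(-1,-1,-1,-1,1,1); T0=np.array([[0,-1,0],[1,0,0],[0,0,1.]])
def fk2(q,L):
    q=np.asarray(q); p=np.array([0,0,L[0]]); M=rz(-q[0])@ry(q[1])@rz(-q[2]); p=p+M@[L[1],0,L[2]]
    M=M@ry(q[3]); p=p+M@[L[3],0,L[4]]; M=M@rz(-q[4])@ry(q[5]); p=p+M@[L[5],0,L[6]]
    return p, M@rz(-q[6])@T0
E
python3 - <<'E'
from kin import *
from scipy.optimize import least_squares
f=lambda L:np.concatenate([fk2(q,L)[0]-p for q,p,r in D])
r=least_squares(f,[.3,0,.4,0,.4,0,.2]); print(np.round(r.x,4),np.abs(r.fun).max())
E
```

```text
[ 0.3033 -0.0306  0.5958 -0.0017  0.3702 -0.0218  0.382 ] 0.030049251610613115
```

```bash
cat >> kin.py <<'E'
def fk3(q,L):
    q=np.asarray(q); M=rz(-q[0]); p=M@[L[7],L[8],0]+[0,0,L[0]]; M=M@ry(q[1]); M=M@rz(-q[2]); p=p+M@[L[1],L[9],L[2]]
    M=M@ry(q[3]); p=p+M@[L[3],0,0]; M=M@rz(-q[4]); p=p+M@[0,L[10],L[4]]; M=M@ry(q[5]); p=p+M@[L[5],0,0]; M=M@rz(-q[6]); p=p+M@[L[11],L[12],L[6]]
    return p, M@T0
E
python3 - <<'E'
from kin import *
from scipy.optimize import least_squares
import itertools
base=[0,2,4,6]
res=[]
ex=[1,3,5,7,8,9,10,11,12]
for n in (1,2,3):
  for c in itertools.combinations(ex,n):
    idx=base+list(c)
    def f(v):
        L=np.zeros(13); L[idx]=v; return np.concatenate([fk3(q,L)[0]-p for q,p,r in D])
    r=least_squares(f,[.3,.4,.4,.2]+[0]*n); res.append((np.abs(r.fun).max(),c,np.round(r.x,3)))
res.sort(key=lambda t:t[0])
for r in res[:12]: print(r)
E
```

```text
(np.float64(0.0004919883378600998), (1, 8, 9), array([ 0.336,  0.56 ,  0.381,  0.362,  0.001, -0.011, -0.017]))
(np.float64(0.0005121394816769154), (5, 8, 9), array([ 0.336,  0.56 ,  0.382,  0.362,  0.001, -0.011, -0.017]))
(np.float64(0.0005377652281694512), (8, 9, 10), array([ 0.336,  0.56 ,  0.382,  0.362, -0.011, -0.017, -0.   ]))
(np.float64(0.0005620230686897987), (8, 9, 12), array([ 0.336,  0.56 ,  0.382,  0.362, -0.011, -0.017, -0.   ]))
(np.float64(0.000570064382572899), (8, 9, 11), array([ 0.336,  0.561,  0.382,  0.363, -0.011, -0.017,  0.001]))
(np.float64(0.0005859862345464761), (8, 9), array([ 0.336,  0.56 ,  0.382,  0.362, -0.011, -0.017]))
(np.float64(0.0005864611259324692), (7, 8, 9), array([ 0.336,  0.56 ,  0.382,  0.362, -0.   , -0.011, -0.017]))
(np.float64(0.0005964685901804767), (3, 8, 9), array([ 0.336,  0.559,  0.382,  0.362, -0.001, -0.011, -0.017]))
(np.float64(0.003207451917351223), (3, 9, 12), array([ 0.339,  0.582,  0.382,  0.364,  0.024, -0.026, -0.001]))
(np.float64(0.0033638976335830795), (3, 7, 9), array([ 0.339,  0.581,  0.382,  0.364,  0.022, -0.001, -0.027]))
(np.float64(0.003367885777209978), (3, 9, 11), array([ 0.339,  0.58 ,  0.382,  0.365,  0.021, -0.027,  0.002]))
(np.float64(0.003508543290684729), (1, 3, 9), array([ 0.339,  0.58 ,  0.384,  0.364, -0.002,  0.022, -0.027]))
```

```bash
cat >> kin.py <<'E'
LL=np.zeros(13); LL[[0,2,4,6,8,9]]=[.336,.56,.382,.362,-.011,-.017]
lo=np.array([-175.42,-21.48,-71.46,10.55,-63.04,13.31,-168.57]); hi=np.array([175.42,121.26,75.88,141.38,243.04,113.54,168.57])
from scipy.optimize import least_squares
def pose(p,az,th,flip=1):
    # th: angle of tool z from straight down toward horizontal dir az (deg). jaw y = horizontal perp
    a=np.radians(az); f=np.array([np.cos(a),np.sin(a),0]); t=np.radians(th); z=np.sin(t)*f-np.cos(t)*np.array([0,0,1.])
    y=flip*np.array([np.sin(a),-np.cos(a),0]); x=np.cross(y,z); return np.array(p),np.column_stack([x,y,z])
def ik(P,Rm,n=40,seed=0,q0=None):
    rng=np.random.default_rng(seed); best=None
    for i in range(n):
        s=lo+(hi-lo)*rng.uniform(.1,.9,7) if (q0 is None or i) else np.array(q0)
        def f(q):
            p,M=fk3(q,LL); return np.concatenate([(p-P)*10,(R.from_matrix(M.T@Rm).as_rotvec())*3, 0.02*(np.maximum(0,lo+8-q)+np.maximum(0,q-hi+8))])
        r=least_squares(f,s,bounds=(lo,hi),max_nfev=60)
        e=np.abs(f(r.x)[:6]).max()
        if e<5e-3:
            m=min((r.x-lo).min(),(hi-r.x).min())
            if best is None or m>best[0]: best=(m,r.x)
    return best
E
cat > t.py <<'E'
from kin import *
for az in (-90,-45,0,45,90):
    for nm,p in (('cupA',[.463,.145,.06]),('cupB',[.498,.402,.06]),('belt',[.568,-.06,.10])):
        out=[]
        for th in (-25,0,40,70):
            bs=[ik(*pose(p,az,th,fl),n=12) for fl in (1,-1)]
            out.append([('%.0f'%b[0] if b else '--') for b in bs])
        print(az,nm,out)
E
time python3 t.py
```

```text
-90 cupA [['11', '8'], ['22', '19'], ['38', '38'], ['34', '39']]
-90 cupB [['13', '10'], ['33', '29'], ['29', '31'], ['--', '--']]
-90 belt [['24', '30'], ['23', '30'], ['38', '37'], ['45', '42']]
-45 cupA [['30', '33'], ['21', '22'], ['12', '12'], ['18', '18']]
-45 cupB [['24', '33'], ['23', '32'], ['46', '48'], ['30', '46']]
-45 belt [['43', '47'], ['25', '31'], ['10', '11'], ['--', '--']]
0 cupA [['44', '44'], ['13', '22'], ['--', '--'], ['--', '--']]
0 cupB [['43', '43'], ['28', '34'], ['20', '20'], ['16', '16']]
0 belt [['41', '41'], ['27', '30'], ['--', '--'], ['--', '--']]
45 cupA [['43', '43'], ['22', '22'], ['--', '--'], ['--', '--']]
45 cupB [['35', '34'], ['33', '34'], ['9', '9'], ['--', '--']]
45 belt [['49', '45'], ['31', '30'], ['--', '--'], ['--', '--']]
90 cupA [['31', '31'], ['19', '22'], ['10', '8'], ['19', '23']]
90 cupB [['48', '43'], ['29', '33'], ['--', '--'], ['--', '--']]
90 belt [['35', '36'], ['30', '23'], ['39', '28'], ['24', '33']]
real	2m1.427s
user	2m1.827s
sys	0m0.194s
```

```bash
cat >> h.py <<'E'
from scipy.spatial.transform import Rotation as Ro
def tgt(g,az,th,back=0.0,off=0.005):
    "grasp point g; tool z is th deg from down toward azimuth az; jaw y horizontal (y=+X for az=-90)"
    a=np.radians(az); f=np.array([np.cos(a),np.sin(a),0]); t=np.radians(th); z=np.sin(t)*f-np.cos(t)*np.array([0,0,1.])
    y=-np.array([np.sin(a),-np.cos(a),0]); x=np.cross(y,z); return np.array(g)+z*(off-back),np.column_stack([x,y,z])
def plan(p,Rm,maxs=.045,maxr=.13,nmin=1,cur=None):
    if cur is None:
        o=env.get_obs(); cur=(np.array(o['tool_pos']),np.array(o['eef_rot']))
    p0,R0=cur; rv=Ro.from_matrix(R0.T@Rm).as_rotvec(); d=R0.T@(p-p0)
    n=max(nmin,int(np.ceil(np.linalg.norm(d)/maxs)),int(np.ceil(np.linalg.norm(rv)/maxr)))
    # straight line TCP, constant rotation
    w=rv/n; out=[]
    from scipy.linalg import logm,expm
    T=np.eye(4); T[:3,:3]=R0.T@Rm; T[:3,3]=d; X=np.real(logm(T)); E=expm(X/n)
    print('n',n,'slide',np.round(E[:3,3],4).tolist(),'dr',np.round(w,4).tolist(),'tot d',np.round(d,4),'rv',np.round(rv,3)); return n
E
python3 - <<'E'
from h import *
plan(*tgt([.463,.1445,.047],-95.2,-25,back=.10))
E
```

```text
n 14 slide [0.0059, -0.0024, 0.0181] dr [0.0023, 0.1274, 0.0083] tot d [ 0.2128 -0.0256  0.0951] rv [0.032 1.783 0.117]
```

Call:
carry_out(
  slide=[
    [0.006, -0.002, 0.018],
    [0.006, -0.002, 0.018],
    [0.006, -0.002, 0.018],
    [0.006, -0.002, 0.018],
    [0.006, -0.002, 0.018],
    [0.006, -0.002, 0.018],
    [0.006, -0.002, 0.018],
    [0.006, -0.002, 0.018],
    [0.006, -0.002, 0.018],
  ],
  dr=[
    [0.002, 0.13, 0.008],
    [0.002, 0.13, 0.008],
    [0.002, 0.13, 0.008],
    [0.002, 0.13, 0.008],
    [0.002, 0.13, 0.008],
    [0.002, 0.13, 0.008],
    [0.002, 0.13, 0.008],
    [0.002, 0.13, 0.008],
    [0.002, 0.13, 0.008],
  ],
)

```text
clock: 6.95
tool_pos: [0.4679, 0.0846, 0.1962]
eef_rot: [[0.021, 1.0, -0.009], [0.985, -0.023, -0.17], [-0.17, -0.005, -0.985]]
contact_force: [-0.5, 0.5, -0.6]
gripper_width: 0.0942
```

Run:
```python
from h import *
st()
plan(*tgt([.463,.1445,.047],-95.2,-25,back=.10))
```

```text
t 6.95 J [ -8.4  26.3 -17.  113.   21.8  48.4 -40.8] p [0.4679 0.0846 0.1962] F [-0.5  0.5 -0.6] w 0.0942
[[ 0.021  1.    -0.009]
 [ 0.985 -0.023 -0.17 ]
 [-0.17  -0.005 -0.985]]
n 5 slide [0.003, -0.0019, 0.0131] dr [-0.0029, 0.1214, 0.0136] tot d [ 0.0302 -0.0086  0.0589] rv [-0.015  0.607  0.068]
```

Call:
carry_out(
  slide=[
    [0.003, -0.002, 0.013],
    [0.003, -0.002, 0.013],
    [0.003, -0.002, 0.013],
    [0.003, -0.002, 0.013],
    [0.003, -0.002, 0.013],
  ],
  dr=[
    [-0.003, 0.122, 0.014],
    [-0.003, 0.122, 0.014],
    [-0.003, 0.122, 0.014],
    [-0.003, 0.122, 0.014],
    [-0.003, 0.122, 0.014],
  ],
)

```text
clock: 7.45
tool_pos: [0.4642, 0.1033, 0.1364]
eef_rot: [[0.083, 0.995, 0.06], [0.892, -0.101, 0.44], [0.443, 0.017, -0.896]]
contact_force: [-0.9, 0.8, -1.1]
gripper_width: 0.094
```

Run:
```python
from h import *
st()
plan(*tgt([.463,.1445,.047],-95.2,-25,back=.10))
d=shot('top','top2'); shot('side','side2')
for r,t in topfaces(d): print('cup',np.round(r[0],1),np.round(r[1],1),round(r[2],1),t)
```

```text
t 7.45 J [ 32.8  37.7 -43.2 124.2  -3.1  21.3  -5.4] p [0.4642 0.1033 0.1364] F [-0.9  0.8 -1.1] w 0.094
[[ 0.083  0.995  0.06 ]
 [ 0.892 -0.101  0.44 ]
 [ 0.443  0.017 -0.896]]
n 1 slide [-0.0007, -0.005, 0.0032] dr [0.02, -0.0231, -0.0018] tot d [-0.0007 -0.005   0.0032] rv [ 0.02  -0.023 -0.002]
cup [462.8 144.5] [50.3 50.5] 84.8 156.0
cup [498.4 402.2] [51.6 52.1] 67.8 123.0
```

View pics/side2.png

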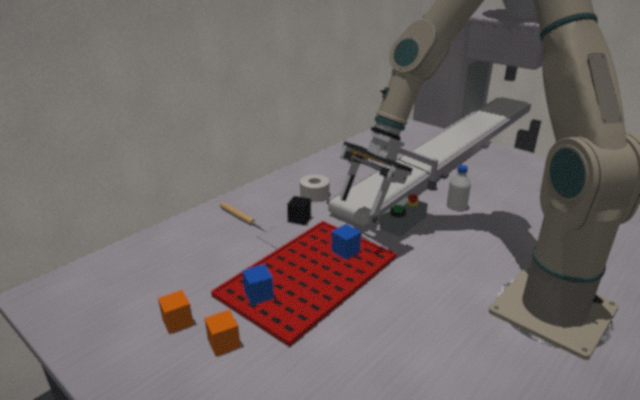

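View pics/top2.png

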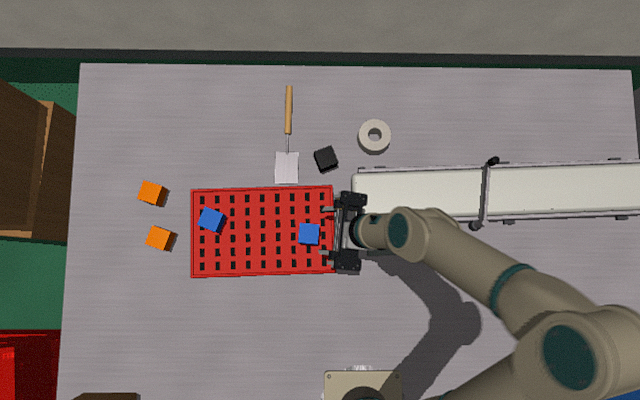

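Side view: the open fingers straddle cup A, seen at (346,241), and nothing has been disturbed. I'll correct the pose and approach.

Call:
carry_out(
  slide=[
    [0, -0.005, 0.003],
    [0, 0, 0.025],
    [0, 0, 0.025],
    [0, 0, 0.02],
  ],
  dr=[
    [0.02, -0.023, 0],
    [0, 0, 0],
    [0, 0, 0],
    [0, 0, 0],
  ],
)

```text
clock: 7.95
tool_pos: [0.4645, 0.1328, 0.0706]
eef_rot: [[0.086, 0.996, 0.033], [0.909, -0.092, 0.406], [0.407, -0.005, -0.913]]
contact_force: [0.2, 0.4, 0.0]
gripper_width: 0.094
```

Run:
```python
from h import *
st()
plan(*tgt([.463,.1445,.047],-95.2,-25))
```

```text
t 7.95 J [ 23.7  44.2 -38.2 125.1   8.   13.4 -17.8] p [0.4645 0.1328 0.0706] F [0.2 0.4 0. ] w 0.094
[[ 0.086  0.996  0.033]
 [ 0.909 -0.092  0.406]
 [ 0.407 -0.005 -0.913]]
n 1 slide [0.001, -0.0024, 0.0313] dr [-0.0038, 0.0167, -0.0034] tot d [ 0.001  -0.0024  0.0313] rv [-0.004  0.017 -0.003]
```

Call:
carry_out(
  slide=[
    [0, -0.002, 0.011],
    [0, 0, 0.01],
    [0, 0, 0.009],
  ],
  dr=[
    [0, -0.03, 0],
    [0, -0.03, 0],
    [0, -0.03, 0],
  ],
)

```text
clock: 8.25
tool_pos: [0.4645, 0.1494, 0.0475]
eef_rot: [[0.07, 0.997, 0.024], [0.946, -0.074, 0.317], [0.318, 0.001, -0.948]]
contact_force: [-0.9, -0.2, -0.9]
gripper_width: 0.094
```

Run:
```python
from h import *
st()
plan(*tgt([.463,.1445,.047],-95.2,-18))
```

```text
t 8.25 J [ 16.6  45.3 -36.9 124.7  33.1  13.5 -46.3] p [0.4645 0.1494 0.0475] F [-0.9 -0.2 -0.9] w 0.094
[[ 0.07   0.997  0.024]
 [ 0.946 -0.074  0.317]
 [ 0.318  0.001 -0.948]]
n 1 slide [-0.0049, -0.0011, 0.0039] dr [-0.0045, -0.0092, 0.0162] tot d [-0.0049 -0.0011  0.0039] rv [-0.004 -0.009  0.016]
```

Call:
carry_out(
  slide=[
    [-0.004, -0.001, 0.003],
    [0, 0, 0],
    [0, 0, 0],
    [0, 0, 0],
    [0, 0, 0],
    [0, 0, 0],
    [0, 0, 0],
    [0, 0, 0],
  ],
  dr=[
    [-0.004, -0.009, 0.016],
    [0, 0, 0],
    [0, 0, 0],
    [0, 0, 0],
    [0, 0, 0],
    [0, 0, 0],
    [0, 0, 0],
    [0, 0, 0],
  ],
  jaw=255,
  newtons=15,
)

```text
clock: 9.05
tool_pos: [0.4669, 0.1572, 0.0494]
eef_rot: [[0.055, 0.998, 0.036], [0.954, -0.063, 0.293], [0.295, 0.018, -0.955]]
contact_force: [-1.2, -0.1, 0.4]
gripper_width: 0.0524
```

Run:
```python
from h import *
st()
```

```text
t 9.05 J [ 14.4  44.7 -36.6 124.7  38.5  13.8 -52.8] p [0.4669 0.1572 0.0494] F [-1.2 -0.1  0.4] w 0.0524
[[ 0.055  0.998  0.036]
 [ 0.954 -0.063  0.293]
 [ 0.295  0.018 -0.955]]
```

```bash
cat >> h.py <<'E'
import json
def hold(c,m):  # store cup centre/mouth dir in tool frame
    o=env.get_obs(); R_=np.array(o['eef_rot']); p=np.array(o['tool_pos'])
    json.dump([(R_.T@(np.array(c)-p)).tolist(),(R_.T@np.array(m)).tolist()],open('hold.json','w'))
def where():
    o=env.get_obs(); R_=np.array(o['eef_rot']); p=np.array(o['tool_pos']); c,m=json.load(open('hold.json'))
    print('cup',np.round(p+R_@c,4),'mouth',np.round(R_@m,3),'intool',np.round(c,4)); return p+R_@c,R_@m
E
python3 - <<'E'
from h import *
o=env.get_obs(); p=o['tool_pos'];R_=o['eef_rot']
c=np.array([.463,.1445,.042]); e=R_.T@(c-p); print('pre',e); e[1]=0; hold(p+R_@e,[0,0,-1]); where()
print('up slide .1', R_.T@[0,0,.1])
E
```

```text
pre [-0.01448564 -0.0031982   0.00321939]
cup [0.4662 0.1443 0.0421] mouth [ 0.  0. -1.] intool [-0.0145  0.      0.0032]
up slide .1 [ 0.02946076  0.00180571 -0.09554477]
```

Call:
carry_out(
  slide=[
    [0.006, 0, -0.02],
    [0.01, 0, -0.03],
    [0.01, 0, -0.03],
  ],
  dr=[
    [0, 0, 0],
    [0, 0, 0],
    [0, 0, 0],
  ],
)

```text
clock: 9.35
tool_pos: [0.4624, 0.1563, 0.1317]
eef_rot: [[0.06, 0.998, 0.026], [0.955, -0.065, 0.291], [0.292, 0.008, -0.956]]
contact_force: [0.7, 0.4, -0.9]
gripper_width: 0.0523
```

Run:
```python
from h import *
o=st()
where()
def rot(a,el): pass
# target: cup centre (0.466,.13,.15), mouth tilted 70 deg from down toward az -95
def cuptgt(c,az,pitch,tool_th0):
    cc,m=json.load(open('hold.json')); _,Rm=tgt([0,0,0],az,tool_th0+pitch); return np.array(c)-Rm@cc,Rm
z=o['eef_rot'][:,2]; print('th0',np.degrees(np.arctan2(-z[1],-z[2])), 'yaw',np.degrees(np.arctan2(o['eef_rot'][1,1],o['eef_rot'][0,1])))
plan(*cuptgt([.466,.13,.14],-93.5,70,-17.3))
```

```text
t 9.35 J [ 23.6  38.7 -50.5 121.9  30.4  27.1 -48.4] p [0.4624 0.1563 0.1317] F [ 0.7  0.4 -0.9] w 0.0523
[[ 0.06   0.998  0.026]
 [ 0.955 -0.065  0.291]
 [ 0.292  0.008 -0.956]]
cup [0.4617 0.1434 0.1244] mouth [-0.011 -0.002 -1.   ] intool [-0.0145  0.      0.0032]
th0 -16.899260544291298 yaw -3.733901531815465
n 10 slide [-0.0015, 0.0005, 0.0005] dr [0.0006, -0.1216, -0.0007] tot d [-0.0144  0.0052 -0.003 ] rv [ 0.006 -1.216 -0.007]
```

Call:
carry_out(
  slide=[
    [-0.0015, 0.0005, 0.0005],
    [-0.0015, 0.0005, 0.0005],
    [-0.0015, 0.0005, 0.0005],
    [-0.0015, 0.0005, 0.0005],
    [-0.0015, 0.0005, 0.0005],
    [-0.0015, 0.0005, 0.0005],
    [-0.0015, 0.0005, 0.0005],
    [-0.0015, 0.0005, 0.0005],
    [-0.0015, 0.0005, 0.0005],
    [-0.0015, 0.0005, 0.0005],
  ],
  dr=[
    [0, -0.122, 0],
    [0, -0.122, 0],
    [0, -0.122, 0],
    [0, -0.122, 0],
    [0, -0.122, 0],
    [0, -0.122, 0],
    [0, -0.122, 0],
    [0, -0.122, 0],
    [0, -0.122, 0],
    [0, -0.122, 0],
  ],
)

```text
clock: 10.35
tool_pos: [0.4737, 0.1257, 0.1364]
eef_rot: [[0.076, 0.994, -0.075], [0.568, -0.105, -0.816], [-0.82, 0.02, -0.573]]
contact_force: [0.1, -0.7, -1.4]
gripper_width: 0.0522
```

```bash
cat >> h.py <<'E'
def cuptgt(c,az,pitch,tool_th0):
    cc,m=json.load(open('hold.json')); _,Rm=tgt([0,0,0],az,tool_th0+pitch); return np.array(c)-Rm@cc,Rm
E
python3 - <<'E'
from h import *
st();where()
plan(*cuptgt([.466,.13,.14],-93.5,70,-17.3))
plan(*cuptgt([.466,.13,.048],-93.5,70,-17.3))
shot('side','side3')
E
```

```text
t 10.35 J [-32.   54.8 -18.2  93.9  42.6  88.9 -79.7] p [0.4737 0.1257 0.1364] F [ 0.1 -0.7 -1.4] w 0.0522
[[ 0.076  0.994 -0.075]
 [ 0.568 -0.105 -0.816]
 [-0.82   0.02  -0.573]]
cup [0.4724 0.1148 0.1464] mouth [-0.112 -0.945 -0.306] intool [-0.0145  0.      0.0032]
n 1 slide [0.0132, -0.0087, -0.0088] dr [-0.0238, 0.0417, -0.0421] tot d [ 0.0132 -0.0087 -0.0088] rv [-0.024  0.042 -0.042]
n 3 slide [0.0294, -0.0032, 0.015] dr [-0.0079, 0.0139, -0.014] tot d [ 0.0886 -0.0106  0.0438] rv [-0.024  0.042 -0.042]
```

View pics/side3.png

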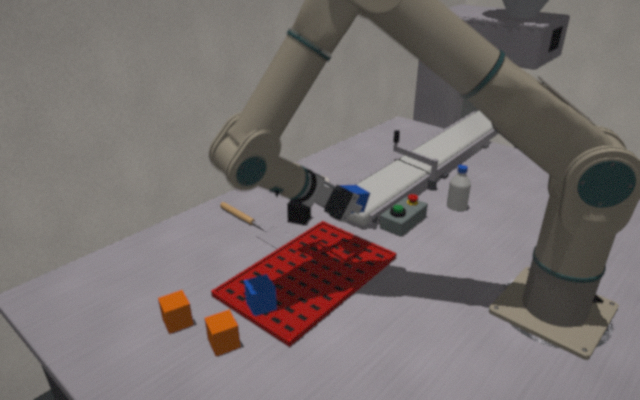

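Side view: cup A is held with its mouth toward the belt, at about (355,195), and the lower elbow area is clear. I'll lower it to the tray.

Call:
carry_out(
  slide=[
    [0.0295, -0.003, 0.008],
    [0.0295, -0.003, 0.008],
    [0.02, -0.002, 0.01],
  ],
  dr=[
    [-0.008, 0.014, -0.014],
    [-0.008, 0.014, -0.014],
    [-0.008, 0.014, -0.014],
  ],
)

```text
clock: 10.7
tool_pos: [0.4672, 0.1548, 0.0481]
eef_rot: [[0.029, 0.998, -0.049], [0.609, -0.057, -0.791], [-0.793, -0.007, -0.609]]
contact_force: [0.6, 0.7, -1.5]
gripper_width: 0.0525
```

Run:
```python
from h import *
st();where()
plan(*cuptgt([.466,.138,.047],-93.5,70,-17.3))
```

```text
t 10.7 J [-33.8  61.8 -19.   93.   44.6  82.8 -82.5] p [0.4672 0.1548 0.0481] F [ 0.6  0.7 -1.5] w 0.0525
[[ 0.029  0.998 -0.049]
 [ 0.609 -0.057 -0.791]
 [-0.793 -0.007 -0.609]]
cup [0.4666 0.1434 0.0576] mouth [-0.074 -0.934 -0.349] intool [-0.0145  0.      0.0032]
n 1 slide [0.0051, -0.0001, 0.0109] dr [-0.0008, -0.0043, 0.0083] tot d [ 0.0051 -0.0001  0.0109] rv [-0.001 -0.004  0.008]
```

Call:
carry_out(
  slide=[
    [0.004, 0, 0.003],
    [0.004, 0, 0.003],
    [0.001, 0, 0.001],
    [0, 0, 0],
  ],
  dr=[
    [0, 0, 0],
    [0, 0, 0],
    [0, 0, 0],
    [0, 0, 0],
  ],
)

```text
clock: 11.1
tool_pos: [0.4666, 0.1534, 0.0367]
eef_rot: [[0.03, 0.998, -0.053], [0.611, -0.06, -0.789], [-0.791, -0.009, -0.611]]
contact_force: [-0.2, 0.6, -0.7]
gripper_width: 0.0524
```

Run:
```python
from h import *
st();where()
```

```text
t 11.1 J [-33.6  62.7 -18.9  92.9  44.8  82.1 -82.9] p [0.4666 0.1534 0.0367] F [-0.2  0.6 -0.7] w 0.0524
[[ 0.03   0.998 -0.053]
 [ 0.611 -0.06  -0.789]
 [-0.791 -0.009 -0.611]]
cup [0.466  0.142  0.0461] mouth [-0.078 -0.933 -0.351] intool [-0.0145  0.      0.0032]
```

Call:
carry_out(
  slide=[
    [0.002, 0, 0.0015],
    [0.001, 0, 0.001],
    [0, 0, 0],
  ],
  dr=[
    [0, 0, 0],
    [0, 0, 0],
    [0, 0, 0],
  ],
)

```text
clock: 11.4
tool_pos: [0.4672, 0.1535, 0.0365]
eef_rot: [[0.033, 0.998, -0.054], [0.611, -0.063, -0.789], [-0.791, -0.006, -0.612]]
contact_force: [-0.5, 0.9, -1.1]
gripper_width: 0.052
```

Call:
carry_out(
  slide=[
    [0, 0, 0],
    [0, 0, 0],
    [0, 0, 0],
    [0, 0, 0],
    [0, 0, 0],
    [0, 0, 0],
  ],
  dr=[
    [0, 0, 0],
    [0, 0, 0],
    [0, 0, 0],
    [0, 0, 0],
    [0, 0, 0],
    [0, 0, 0],
  ],
  jaw=60,
)

```text
clock: 12.0
tool_pos: [0.4685, 0.1525, 0.0367]
eef_rot: [[0.036, 0.998, -0.053], [0.611, -0.064, -0.789], [-0.791, -0.004, -0.612]]
contact_force: [0.1, -0.4, -0.3]
gripper_width: 0.0717
```

Run:
```python
from h import *
o=st()
shot('side','side4'); d=shot('top','top4')
c=cv2.resize(env.get_image('side')['image'][170:300,250:450],None,fx=4,fy=4,interpolation=cv2.INTER_CUBIC); cv2.imwrite('pics/crop4.png',c[:,:,::-1])
```

```text
t 12.0 J [-33.5  62.7 -18.8  92.9  44.9  82.  -83. ] p [0.4685 0.1525 0.0367] F [ 0.1 -0.4 -0.3] w 0.0717
[[ 0.036  0.998 -0.053]
 [ 0.611 -0.064 -0.789]
 [-0.791 -0.004 -0.612]]
```

View pics/crop4.png

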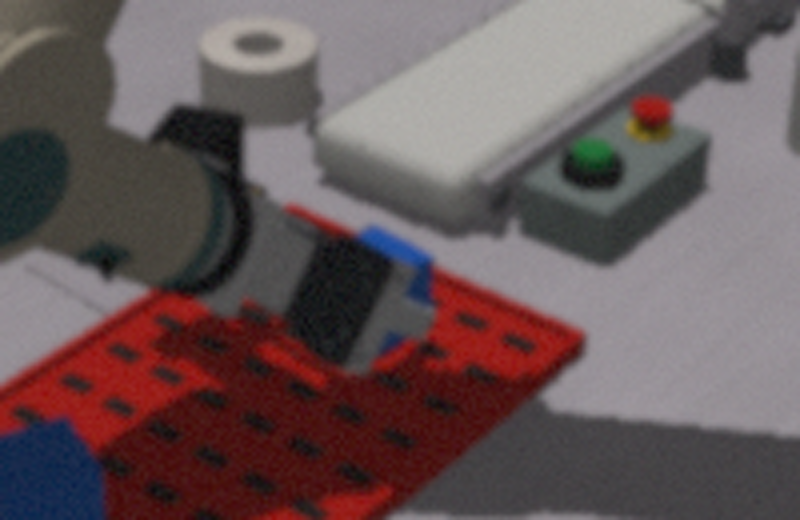

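View pics/top4.png

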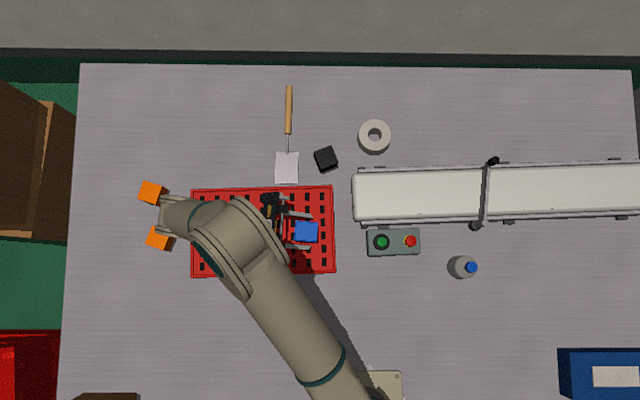

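Call:
carry_out(
  slide=[
    [0, 0, -0.02],
    [-0.005, 0, -0.03],
    [-0.02, 0, -0.03],
    [-0.03, 0, -0.03],
    [-0.03, 0, -0.02],
  ],
  dr=[
    [0, 0, 0],
    [0, 0, 0],
    [0, 0, 0],
    [0, 0.1, 0],
    [0, 0.13, 0],
  ],
  jaw=0,
)

```text
clock: 12.65
tool_pos: [0.4687, 0.2036, 0.1786]
eef_rot: [[0.032, 0.998, -0.05], [0.774, -0.057, -0.631], [-0.632, -0.019, -0.775]]
contact_force: [1.0, -0.2, 0.9]
gripper_width: 0.0937
```

Call:
carry_out(
  slide=[
    [0, 0, 0],
    [0, 0, 0],
    [0, 0, 0],
    [0, 0, 0],
    [0, 0, 0],
    [0, 0, 0],
  ],
  dr=[
    [0, 0.13, 0],
    [0, 0.13, 0],
    [0, 0.13, 0],
    [0, 0.13, 0],
    [0, 0.13, 0],
    [0, 0.13, 0],
  ],
)

```text
clock: 13.25
tool_pos: [0.4719, 0.2092, 0.1887]
eef_rot: [[0.05, 0.999, 0.009], [0.99, -0.051, 0.131], [0.132, 0.003, -0.991]]
contact_force: [-0.4, -0.6, -1.0]
gripper_width: 0.0939
```

Run:
```python
from h import *
o=st()
shot('side','side5'); d=shot('top','top5')
c=cv2.resize(d['image'][140:290,180:380],None,fx=4,fy=4,interpolation=cv2.INTER_CUBIC); cv2.imwrite('pics/crop5.png',c[:,:,::-1])
for r,t in topfaces(d,.064): print('cup',np.round(r[0],1),np.round(r[1],1),round(r[2],1),t)
```

```text
t 13.25 J [  7.5  31.8 -43.9 112.5  23.4  41.3 -51.3] p [0.4719 0.2092 0.1887] F [-0.4 -0.6 -1. ] w 0.0939
[[ 0.05   0.999  0.009]
 [ 0.99  -0.051  0.131]
 [ 0.132  0.003 -0.991]]
cup [468.6 424.1] [51.9 50. ] 68.0 115.0
```

View pics/side5.png

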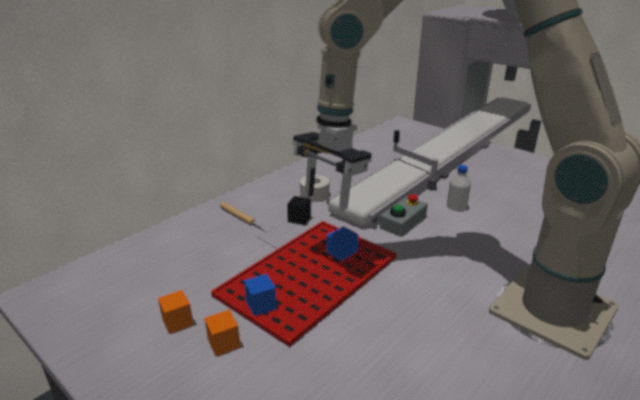

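View pics/crop5.png

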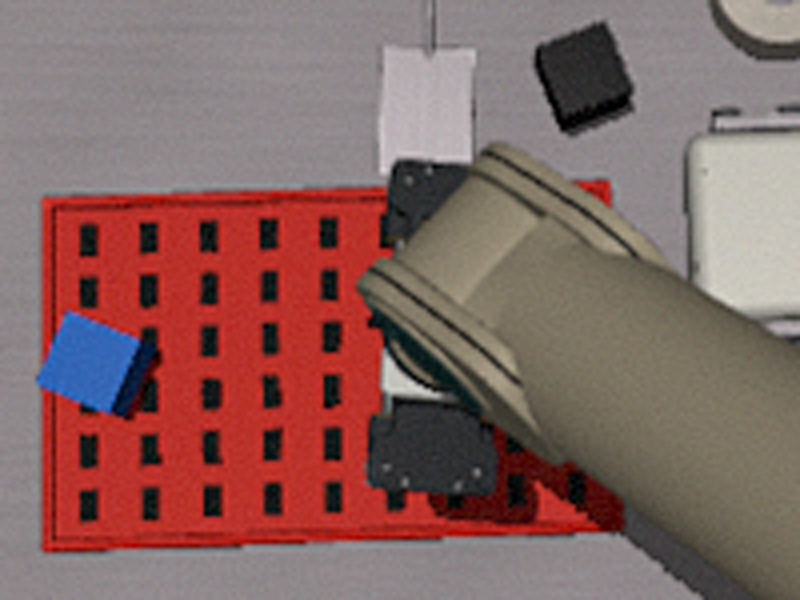

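Cup B was knocked, from (498,402) to about (468,424) mm, so I'll re-measure it later. The wrist hides cup A from above. I'll move aside to see it.

Call:
carry_out(
  slide=[
    [-0.045, 0, -0.02],
    [-0.045, 0, -0.02],
    [-0.045, 0, -0.02],
  ],
  dr=[
    [0, 0.05, 0],
    [0, 0.05, 0],
    [0, 0.05, 0],
  ],
)

```text
clock: 13.65
tool_pos: [0.4626, 0.0791, 0.2224]
eef_rot: [[0.03, 1.0, 0.008], [0.96, -0.031, 0.277], [0.277, -0.0, -0.961]]
contact_force: [1.6, -0.4, -0.2]
gripper_width: 0.0941
```

Run:
```python
from h import *
o=st()
d=shot('top','top6')
c=cv2.resize(d['image'][140:290,180:380],None,fx=4,fy=4,interpolation=cv2.INTER_CUBIC); cv2.imwrite('pics/crop6.png',c[:,:,::-1])
for z in (.064,.072):
  for r,t in topfaces(d,z): print('cup',z,np.round(r[0],1),np.round(r[1],1),round(r[2],1),t)
s=env.get_image('side');c=cv2.resize(s['image'][200:290,280:420],None,fx=5,fy=5,interpolation=cv2.INTER_CUBIC); cv2.imwrite('pics/crop6s.png',c[:,:,::-1])
```

```text
t 13.65 J [ 38.   30.7 -56.5 115.9  14.4  42.4 -25.6] p [0.4626 0.0791 0.2224] F [ 1.6 -0.4 -0.2] w 0.0941
[[ 0.03   1.     0.008]
 [ 0.96  -0.031  0.277]
 [ 0.277 -0.    -0.961]]
cup 0.064 [469.3 151.8] [58.  49.6] 84.5 155.0
cup 0.064 [468.7 424.1] [51.8 50.3] 68.5 121.0
cup 0.072 [468.8 151.8] [57.7 49.3] 84.5 155.0
cup 0.072 [468.1 422.4] [51.4 50. ] 68.5 121.0
```

View pics/crop6.png

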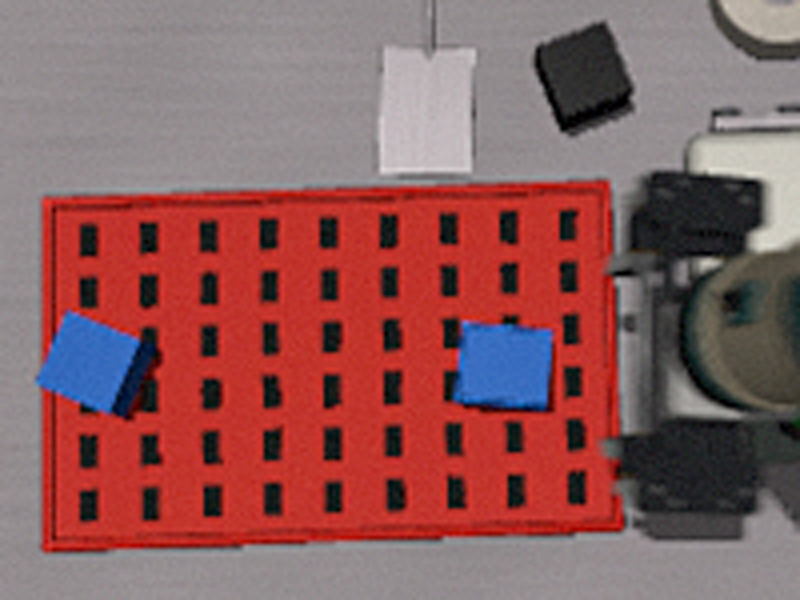

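View pics/crop6s.png

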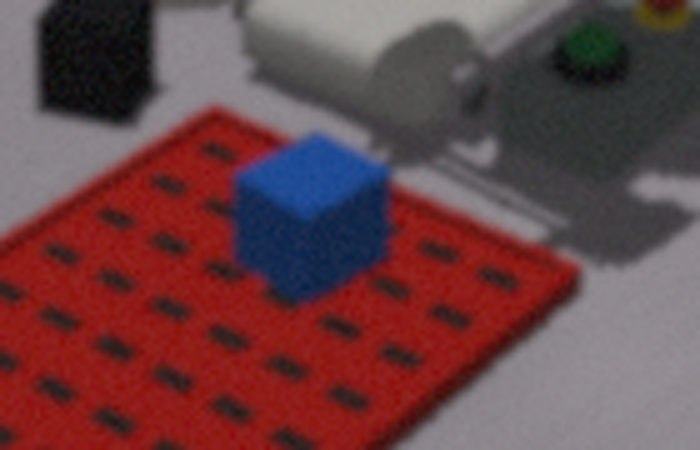

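Cup A lies flat at (469,152) mm with its mouth toward the belt, long side 58 mm along azimuth -95.5°. Next is the second grasp, offset 12 mm toward the mouth.

Run:
```python
from h import *
plan(*tgt([.468,.140,.042],-95.5,-12,back=.10))
```

```text
n 3 slide [0.0105, -0.0006, 0.032] dr [-0.0045, -0.0219, 0.0118] tot d [ 0.0294 -0.0009  0.0967] rv [-0.014 -0.066  0.036]
```

Call:
carry_out(
  slide=[
    [0.0105, 0, 0.03],
    [0.0105, 0, 0.03],
    [0.0105, 0, 0.03],
  ],
  dr=[
    [-0.004, -0.022, 0.012],
    [-0.004, -0.022, 0.012],
    [-0.004, -0.022, 0.012],
  ],
)

```text
clock: 14.05
tool_pos: [0.473, 0.1122, 0.1396]
eef_rot: [[0.115, 0.993, 0.025], [0.973, -0.118, 0.2], [0.201, 0.002, -0.979]]
contact_force: [-0.4, -0.4, -0.5]
gripper_width: 0.0938
```

Run:
```python
from h import *
st()
plan(*tgt([.468,.140,.042],-95.5,-12,back=.0),maxs=.025)
```

```text
t 14.05 J [ 20.3  34.6 -42.1 119.9  23.6  30.5 -42.3] p [0.473  0.1122 0.1396] F [-0.4 -0.4 -0.5] w 0.0938
[[ 0.115  0.993  0.025]
 [ 0.973 -0.118  0.2  ]
 [ 0.201  0.002 -0.979]]
n 5 slide [0.0013, -0.0016, 0.0212] dr [0.0012, 0.0013, -0.0043] tot d [ 0.0068 -0.0084  0.106 ] rv [ 0.006  0.007 -0.022]
```

Call:
carry_out(
  slide=[
    [0.0015, -0.002, 0.02],
    [0.0015, -0.002, 0.02],
    [0.0015, -0.002, 0.02],
    [0.0015, -0.002, 0.02],
  ],
  dr=[
    [0, 0, -0.005],
    [0, 0, -0.005],
    [0, 0, -0.005],
    [0, 0, -0.005],
  ],
)

```text
clock: 14.45
tool_pos: [0.4665, 0.1435, 0.0582]
eef_rot: [[0.084, 0.996, 0.021], [0.977, -0.086, 0.194], [0.195, 0.004, -0.981]]
contact_force: [0.0, -0.6, -0.2]
gripper_width: 0.0941
```

Run:
```python
from h import *
st()
plan(*tgt([.468,.140,.042],-95.5,-12,back=.0),maxs=.025)
```

```text
t 14.45 J [  8.3  41.2 -30.9 123.2  31.5  18.1 -50. ] p [0.4665 0.1435 0.0582] F [ 0.  -0.6 -0.2] w 0.0941
[[ 0.084  0.996  0.021]
 [ 0.977 -0.086  0.194]
 [ 0.195  0.004 -0.981]]
n 1 slide [-0.0064, 0.0017, 0.0203] dr [0.0023, 0.0135, 0.0104] tot d [-0.0064  0.0017  0.0203] rv [0.002 0.014 0.01 ]
```

Call:
carry_out(
  slide=[
    [-0.005, 0.001, 0.01],
    [-0.004, 0.001, 0.009],
  ],
  dr=[
    [0, 0.007, 0.005],
    [0, 0.007, 0.005],
  ],
)

```text
clock: 14.65
tool_pos: [0.4665, 0.1427, 0.0355]
eef_rot: [[0.086, 0.996, 0.018], [0.975, -0.087, 0.205], [0.206, -0.0, -0.979]]
contact_force: [-0.7, 0.7, 0.1]
gripper_width: 0.0939
```

Run:
```python
from h import *
st()
plan(*tgt([.468,.140,.042],-95.5,-12,back=.0),maxs=.025)
```

```text
t 14.65 J [  7.5  43.7 -29.  123.7  34.2  15.  -51.6] p [0.4665 0.1427 0.0355] F [-0.7  0.7  0.1] w 0.0939
[[ 0.086  0.996  0.018]
 [ 0.975 -0.087  0.205]
 [ 0.206 -0.    -0.979]]
n 1 slide [-0.0012, 0.0017, -0.0019] dr [-0.0018, 0.0024, 0.0082] tot d [-0.0012  0.0017 -0.0019] rv [-0.002  0.002  0.008]
```

Call:
carry_out(
  slide=[
    [-0.001, 0.001, -0.002],
    [0, 0, 0],
    [0, 0, 0],
    [0, 0, 0],
    [0, 0, 0],
    [0, 0, 0],
  ],
  dr=[
    [0, 0, 0.008],
    [0, 0, 0],
    [0, 0, 0],
    [0, 0, 0],
    [0, 0, 0],
    [0, 0, 0],
  ],
  jaw=255,
  newtons=15,
)

```text
clock: 15.25
tool_pos: [0.468, 0.1424, 0.0379]
eef_rot: [[0.093, 0.996, 0.018], [0.975, -0.095, 0.203], [0.204, -0.001, -0.979]]
contact_force: [-0.4, 0.0, -0.4]
gripper_width: 0.0518
```

Run:
```python
from h import *
o=st()
p=o['tool_pos'];R_=o['eef_rot']
a=np.radians(-95.5); m=np.array([np.cos(a),np.sin(a),0])
c=np.array([.469,.152,.038]); e=R_.T@(c-p); print('pre',e); e[1]=0; hold(p+R_@e,m); where()
z=R_[:,2]; print('th0',np.degrees(np.arctan2(-z[1],-z[2])))
```

```text
t 15.25 J [  7.7  43.5 -29.3 123.4  33.7  15.6 -51.6] p [0.468  0.1424 0.0379] F [-0.4  0.  -0.4] w 0.0518
[[ 0.093  0.996  0.018]
 [ 0.975 -0.095  0.203]
 [ 0.204 -0.001 -0.979]]
pre [0.00944124 0.00004268 0.00181924]
cup [0.469 0.152 0.038] mouth [-0.096 -0.995 -0.   ] intool [ 0.0094 -0.      0.0018]
th0 -11.706322691060132
```

Call:
carry_out(
  slide=[
    [0.004, 0, -0.02],
    [0.009, 0, -0.04],
    [0.009, 0, -0.04],
    [0.009, 0, -0.04],
  ],
  dr=[
    [0, 0, 0],
    [0, 0, 0],
    [0, 0, 0],
    [0, 0, 0],
  ],
)

```text
clock: 15.65
tool_pos: [0.4643, 0.1423, 0.1811]
eef_rot: [[0.095, 0.995, 0.006], [0.975, -0.094, 0.199], [0.199, -0.013, -0.98]]
contact_force: [0.6, 0.0, -0.8]
gripper_width: 0.0522
```

Run:
```python
from h import *
st();where()
plan(*cuptgt([.50,.10,.18],-92.5,90,-11.7),maxr=.14)
```

```text
t 15.65 J [ 20.8  31.9 -47.9 117.2  21.   37.3 -43.4] p [0.4643 0.1423 0.1811] F [ 0.6  0.  -0.8] w 0.0522
[[ 0.095  0.995  0.006]
 [ 0.975 -0.094  0.199]
 [ 0.199 -0.013 -0.98 ]]
cup [0.4652 0.1519 0.1812] mouth [-0.095 -0.995  0.005] intool [ 0.0094 -0.      0.0018]
n 12 slide [-0.0036, 0.0032, 0.0011] dr [-0.0036, -0.1305, -0.0032] tot d [-0.0363  0.0394 -0.0166] rv [-0.043 -1.567 -0.039]
```

Call:
carry_out(
  slide=[
    [-0.0035, 0.003, 0.001],
    [-0.0035, 0.003, 0.001],
    [-0.0035, 0.003, 0.001],
    [-0.0035, 0.003, 0.001],
    [-0.0035, 0.003, 0.001],
    [-0.0035, 0.003, 0.001],
    [-0.0035, 0.003, 0.001],
    [-0.0035, 0.003, 0.001],
    [-0.0035, 0.003, 0.001],
    [-0.0035, 0.003, 0.001],
  ],
  dr=[
    [-0.003, -0.13, -0.003],
    [-0.003, -0.13, -0.003],
    [-0.003, -0.13, -0.003],
    [-0.003, -0.13, -0.003],
    [-0.003, -0.13, -0.003],
    [-0.003, -0.13, -0.003],
    [-0.003, -0.13, -0.003],
    [-0.003, -0.13, -0.003],
    [-0.003, -0.13, -0.003],
    [-0.003, -0.13, -0.003],
  ],
)

```text
clock: 16.65
tool_pos: [0.5003, 0.0931, 0.1972]
eef_rot: [[0.06, 0.996, -0.07], [0.416, -0.089, -0.905], [-0.908, 0.026, -0.419]]
contact_force: [0.5, -0.7, -1.5]
gripper_width: 0.0518
```

Run:
```python
from h import *
st();where()
plan(*cuptgt([.55,.0,.18],-92.5,90,-11.7),maxr=.14)
shot('side','side7')
```

```text
t 16.65 J [-32.1  55.1 -15.8  90.5  46.1  99.1 -75.5] p [0.5003 0.0931 0.1972] F [ 0.5 -0.7 -1.5] w 0.0518
[[ 0.06   0.996 -0.07 ]
 [ 0.416 -0.089 -0.905]
 [-0.908  0.026 -0.419]]
cup [0.5008 0.0954 0.1879] mouth [-0.046 -0.222  0.974] intool [ 0.0094 -0.      0.0018]
n 3 slide [-0.0077, 0.0187, 0.029] dr [-0.0117, -0.0759, -0.0128] tot d [-0.0289  0.0575  0.0841] rv [-0.035 -0.228 -0.039]
```

View pics/side7.png

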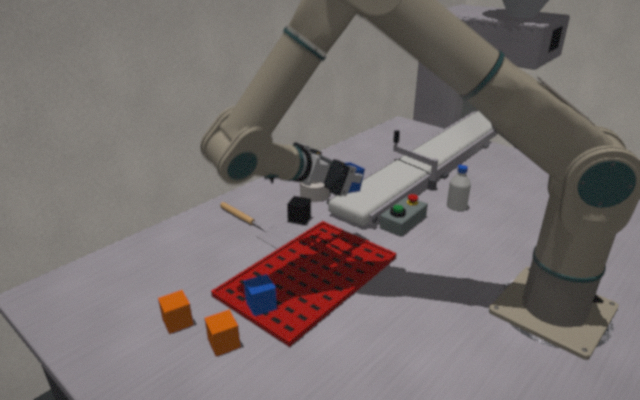

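Side view: cup A is gripped and nearly mouth-up at about (352,178), clear of everything. On toward the belt.

Call:
carry_out(
  slide=[
    [-0.009, 0.018, 0.028],
    [-0.009, 0.018, 0.028],
    [-0.009, 0.018, 0.028],
    [-0.007, 0.018, 0.028],
  ],
  dr=[
    [-0.012, -0.06, -0.012],
    [-0.012, -0.06, -0.012],
    [-0.012, -0.06, -0.012],
    [0, -0.06, 0],
  ],
)

```text
clock: 17.1
tool_pos: [0.5653, -0.0228, 0.1832]
eef_rot: [[-0.004, 1.0, -0.029], [0.194, -0.027, -0.981], [-0.981, -0.01, -0.194]]
contact_force: [0.6, -0.6, -1.0]
gripper_width: 0.052
```

Run:
```python
from h import *
st();where()
plan(*cuptgt([.572,-.187,.13],-92.5,90,-11.7),maxr=.14)
```

```text
t 17.1 J [-27.3  62.5  -8.8  91.3  58.5  99.6 -71.3] p [ 0.5653 -0.0228  0.1832] F [ 0.6 -0.6 -1. ] w 0.052
[[-0.004  1.    -0.029]
 [ 0.194 -0.027 -0.981]
 [-0.981 -0.01  -0.194]]
cup [ 0.5652 -0.0228  0.1736] mouth [0.009 0.009 1.   ] intool [ 0.0094 -0.      0.0018]
n 4 slide [0.0026, 0.0031, 0.0423] dr [0.0035, 0.0022, 0.0032] tot d [0.0108 0.0116 0.1694] rv [0.014 0.009 0.013]
```

Call:
carry_out(
  slide=[
    [0.0025, 0.003, 0.042],
    [0.0025, 0.003, 0.042],
    [0.0025, 0.003, 0.042],
    [0.0025, 0.003, 0.035],
  ],
  dr=[
    [0.0035, 0.002, 0.003],
    [0.0035, 0.002, 0.003],
    [0.0035, 0.002, 0.003],
    [0.0035, 0.002, 0.003],
  ],
)

```text
clock: 17.5
tool_pos: [0.5729, -0.1837, 0.1363]
eef_rot: [[0.011, 0.999, -0.043], [0.217, -0.044, -0.975], [-0.976, 0.001, -0.218]]
contact_force: [0.6, -1.3, -0.9]
gripper_width: 0.0519
```

Run:
```python
from h import *
st();where()
plan(*cuptgt([.572,-.187,.084],-92.5,90,-11.7),maxr=.14,maxs=.02)
d=shot('top','top8')
s=env.get_image('side');c=cv2.resize(s['image'][130:230,300:460],None,fx=5,fy=5,interpolation=cv2.INTER_CUBIC); cv2.imwrite('pics/crop8.png',c[:,:,::-1])
```

```text
t 17.5 J [-15.7  64.   -4.7  99.4  68.4  87.4 -75.9] p [ 0.5729 -0.1837  0.1363] F [ 0.6 -1.3 -0.9] w 0.0519
[[ 0.011  0.999 -0.043]
 [ 0.217 -0.044 -0.975]
 [-0.976  0.001 -0.218]]
cup [ 0.5729 -0.1834  0.1266] mouth [-0.003 -0.014  1.   ] intool [ 0.0094 -0.      0.0018]
n 3 slide [0.0136, -0.0003, 0.0042] dr [-0.0, -0.0051, -0.0004] tot d [ 0.0409 -0.0008  0.0127] rv [-0.    -0.015 -0.001]
```

View pics/crop8.png

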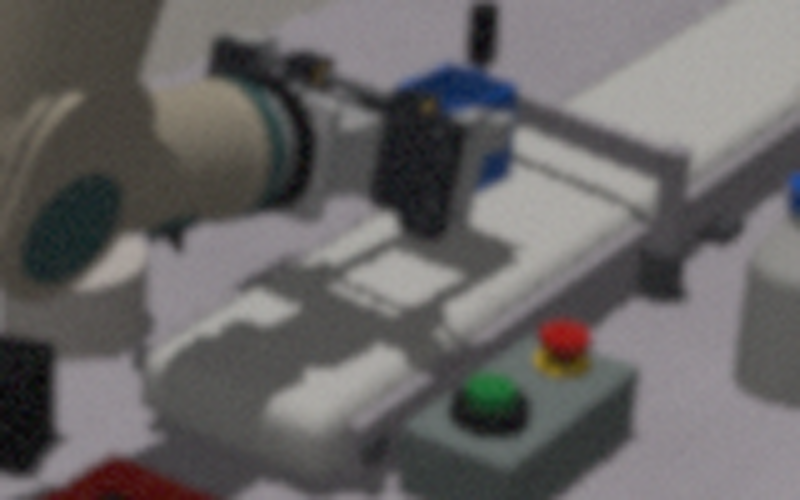

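View pics/top8.png

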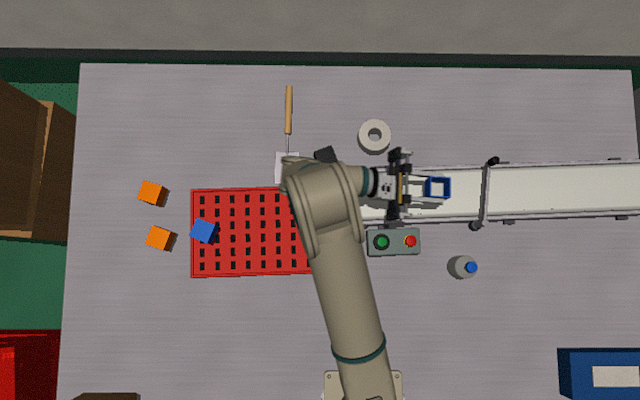

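Top view: cup A has its mouth open upward at (437,187) over the belt, with the label roll clear. I'll lower it.

Call:
carry_out(
  slide=[
    [0.0136, 0, 0.004],
    [0.0136, 0, 0.004],
    [0.01, 0, 0.004],
  ],
  dr=[
    [0, -0.005, 0],
    [0, -0.005, 0],
    [0, -0.005, 0],
  ],
)

```text
clock: 17.9
tool_pos: [0.5716, -0.1904, 0.096]
eef_rot: [[0.014, 0.999, -0.05], [0.205, -0.051, -0.977], [-0.979, 0.004, -0.206]]
contact_force: [-0.1, -0.7, -0.8]
gripper_width: 0.052
```

Run:
```python
from h import *
st();where()
plan(*cuptgt([.572,-.187,.080],-92.5,90,-11.7),maxr=.14,maxs=.02)
```

```text
t 17.9 J [-15.5  68.4  -4.2  97.7  69.   86.6 -78.5] p [ 0.5716 -0.1904  0.096 ] F [-0.1 -0.7 -0.8] w 0.052
[[ 0.014  0.999 -0.05 ]
 [ 0.205 -0.051 -0.977]
 [-0.979  0.004 -0.206]]
cup [ 0.5716 -0.1903  0.0864] mouth [-0.005 -0.002  1.   ] intool [ 0.0094 -0.      0.0018]
n 1 slide [0.0069, 0.0002, -0.0019] dr [-0.0068, -0.0032, -0.0055] tot d [ 0.0069  0.0002 -0.0019] rv [-0.007 -0.003 -0.005]
```

Call:
carry_out(
  slide=[
    [0.003, 0, 0],
    [0.002, 0, 0],
    [0.001, 0, 0],
    [0.001, 0, 0],
  ],
  dr=[
    [0, 0, 0],
    [0, 0, 0],
    [0, 0, 0],
    [0, 0, 0],
  ],
)

```text
clock: 18.3
tool_pos: [0.571, -0.1882, 0.0901]
eef_rot: [[0.012, 0.999, -0.049], [0.196, -0.05, -0.979], [-0.981, 0.002, -0.196]]
contact_force: [-1.3, -1.7, 2.3]
gripper_width: 0.052
```

Run:
```python
from h import *
st();where()
```

```text
t 18.3 J [-15.9  69.4  -4.   97.3  68.9  86.9 -78.9] p [ 0.571  -0.1882  0.0901] F [-1.3 -1.7  2.3] w 0.052
[[ 0.012  0.999 -0.049]
 [ 0.196 -0.05  -0.979]
 [-0.981  0.002 -0.196]]
cup [ 0.571  -0.1881  0.0805] mouth [-0.003  0.008  1.   ] intool [ 0.0094 -0.      0.0018]
```

The cup touches the belt (Fz up by 3 N). I'll release and back off along the tool axis.

Call:
carry_out(
  slide=[
    [0, 0, 0],
    [0, 0, 0],
    [0, 0, 0],
    [0, 0, 0],
    [0, 0, 0],
  ],
  dr=[
    [0, 0, 0],
    [0, 0, 0],
    [0, 0, 0],
    [0, 0, 0],
    [0, 0, 0],
  ],
  jaw=60,
)

```text
clock: 18.8
tool_pos: [0.5722, -0.1857, 0.0884]
eef_rot: [[0.012, 0.999, -0.046], [0.202, -0.047, -0.978], [-0.979, 0.003, -0.202]]
contact_force: [-0.4, 0.4, 1.0]
gripper_width: 0.0716
```

Call:
carry_out(
  slide=[
    [0, 0, -0.02],
    [0, 0, -0.025],
    [0, 0, -0.03],
    [-0.03, 0, -0.03],
    [-0.04, 0, -0.01],
    [-0.04, 0, -0.01],
  ],
  dr=[
    [0, 0, 0],
    [0, 0, 0],
    [0, 0, 0],
    [0, 0, 0],
    [0, 0, 0],
    [0, 0, 0],
  ],
)

```text
clock: 19.4
tool_pos: [0.5752, -0.0744, 0.2193]
eef_rot: [[-0.0, 0.999, -0.045], [0.206, -0.044, -0.978], [-0.979, -0.01, -0.206]]
contact_force: [1.5, -0.5, 0.9]
gripper_width: 0.072
```

Run:
```python
from h import *
st()
d=shot('top','top9')
c=cv2.resize(d['image'][140:290,180:500],None,fx=2.5,fy=2.5,interpolation=cv2.INTER_CUBIC); cv2.imwrite('pics/crop9.png',c[:,:,::-1])
for z in (.072,.11):
  for r,t in topfaces(d,z): print('cup',z,np.round(r[0],1),np.round(r[1],1),round(r[2],1),t)
for k in blobs(d['image'],'blue',60): r=cv2.minAreaRect(k); print(np.round(r[0],1),np.round(r[1],1))
s=shot('side','side9')
```

```text
t 19.4 J [-23.1  58.3  -7.9  93.9  61.   97.9 -68.3] p [ 0.5752 -0.0744  0.2193] F [ 1.5 -0.5  0.9] w 0.072
[[-0.     0.999 -0.045]
 [ 0.206 -0.044 -0.978]
 [-0.979 -0.01  -0.206]]
cup 0.072 [468.1 422.4] [51.4 50. ] 68.5 114.0
cup 0.072 [ 586.2 -173.7] [14.6 41.5] 65.6 95.0
cup 0.11 [465.7 414.5] [49.9 48.6] 68.5 114.0
cup 0.11 [ 580.3 -164.4] [14.2 40.2] 65.6 95.0
[604. 375.] [48. 70.]
[471. 267.] [10. 10.]
[203.3 231.2] [23.8 19.9]
[435.  191.5] [21. 24.]
```

View pics/side9.png

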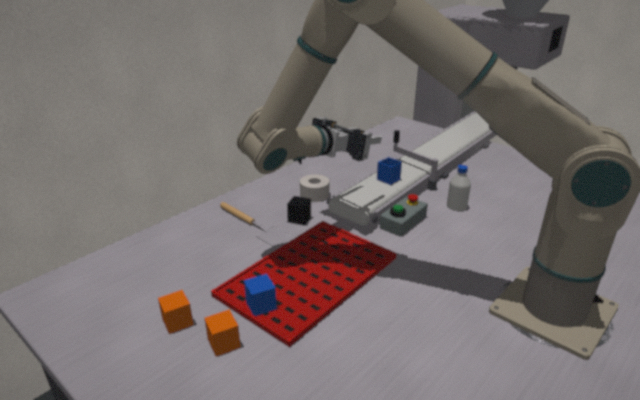

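View pics/crop9.png

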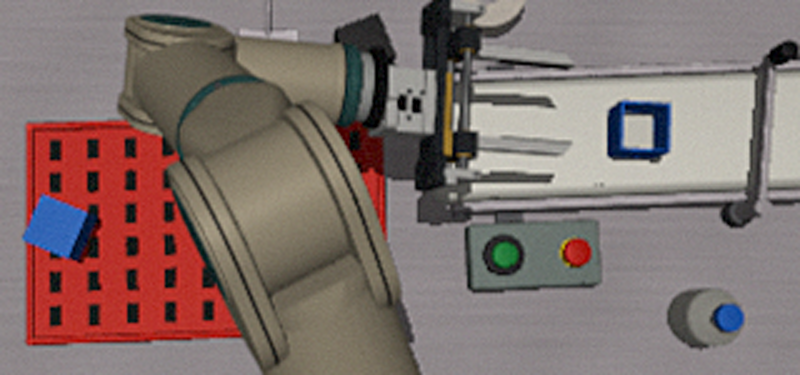

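Cup A stands mouth-up near the belt's middle at top pixel (435,191). Now cup B, re-measured at (468,422) mm with its sides at 68.5°.

Run:
```python
from h import *
a=np.radians(-111.5); f=np.array([np.cos(a),np.sin(a),0]); c=np.array([.468,.4224,.046]); g=c+.009*f; print(g)
p,Rm=tgt(g,-111.5,-10,back=.13)
from kin import ik
for th in (-10,0): print(ik(*tgt(g,-111.5,th),n=10), ik(*tgt(g,-111.5,th,back=.13),n=10))
plan(p,Rm,maxr=.14)
```

```text
[0.46470149 0.41402624 0.046     ]
(np.float64(22.70722733191745), array([ -12.54424185,   53.5085015 ,  -48.75277267,  107.412248  ,
         62.40511866,   37.85710492, -118.30304794])) (np.float64(24.88284513935716), array([-15.57403573,  36.42190328, -38.96653511, 106.09918452,
        30.40722999,  38.19284514, -91.4834992 ]))
(np.float64(29.80101369726055), array([-24.29395611,  50.89062273, -34.00748878,  98.56813462,
        39.42194129,  43.1110137 , -99.81756587])) (np.float64(39.1627365978128), array([-27.40158429,  39.07430387, -28.13716504,  94.03915247,
        22.01290392,  52.4727366 , -85.28307156]))
n 12 slide [0.0344, -0.0177, -0.0213] dr [0.0171, 0.1267, 0.0253] tot d [ 0.1491 -0.1403 -0.4407] rv [0.205 1.52  0.304]
```

Call:
carry_out(
  slide=[
    [-0.01, 0, -0.03],
    [-0.01, 0, -0.03],
    [-0.01, 0, -0.03],
    [0, 0, -0.03],
    [0, 0, -0.03],
    [0, 0, 0],
    [0, 0, 0],
    [0, 0, 0],
    [0, 0, 0],
    [0, 0, 0],
  ],
  dr=[
    [0.017, 0.127, 0.025],
    [0.017, 0.127, 0.025],
    [0.017, 0.127, 0.025],
    [0.017, 0.127, 0.025],
    [0.017, 0.127, 0.025],
    [0.017, 0.127, 0.025],
    [0.017, 0.127, 0.025],
    [0.017, 0.127, 0.025],
    [0.017, 0.127, 0.025],
    [0.017, 0.127, 0.025],
  ],
  jaw=0,
)

```text
clock: 20.5
tool_pos: [0.5836, 0.0772, 0.3156]
eef_rot: [[0.299, 0.954, 0.003], [0.954, -0.299, -0.024], [-0.022, 0.011, -1.0]]
contact_force: [-0.7, -0.1, -0.7]
gripper_width: 0.0936
```

Run:
```python
from h import *
st()
plan(*tgt([.4647,.414,.046],-111.5,-10,back=.13))
```

```text
t 20.5 J [  8.6  28.2 -31.2  88.9  16.8  67.6 -43.5] p [0.5836 0.0772 0.3156] F [-0.7 -0.1 -0.7] w 0.0936
[[ 0.299  0.954  0.003]
 [ 0.954 -0.299 -0.024]
 [-0.022  0.011 -1.   ]]
n 9 slide [0.0275, -0.025, 0.018] dr [0.0006, 0.0218, 0.008] tot d [ 0.2673 -0.2172  0.1384] rv [0.005 0.196 0.072]
```

Call:
carry_out(
  slide=[
    [0.0275, -0.025, 0.016],
    [0.0275, -0.025, 0.016],
    [0.0275, -0.025, 0.016],
    [0.0275, -0.025, 0.016],
    [0.0275, -0.025, 0.016],
    [0.0275, -0.025, 0.016],
    [0.0275, -0.025, 0.016],
    [0.0275, -0.025, 0.016],
  ],
  dr=[
    [0, 0.02, 0.008],
    [0, 0.02, 0.008],
    [0, 0.02, 0.008],
    [0, 0.02, 0.008],
    [0, 0.02, 0.008],
    [0, 0.02, 0.008],
    [0, 0.02, 0.008],
    [0, 0.02, 0.008],
  ],
)

```text
clock: 21.3
tool_pos: [0.4737, 0.3555, 0.1945]
eef_rot: [[0.382, 0.922, 0.06], [0.912, -0.387, 0.132], [0.145, 0.005, -0.989]]
contact_force: [-0.0, 0.5, -1.4]
gripper_width: 0.0942
```

Run:
```python
from h import *
st()
plan(*tgt([.4647,.414,.046],-111.5,-10,back=.06))
plan(*tgt([.4647,.414,.046],-111.5,-10,back=.0))
s=shot('side','side10')
for k in blobs(s['image'],'blue',60): r=cv2.minAreaRect(k); print(np.round(r[0],1),np.round(r[1],1))
```

```text
t 21.3 J [-17.7  32.  -29.5 104.9  18.6  40.2 -78.6] p [0.4737 0.3555 0.1945] F [-0.   0.5 -1.4] w 0.0942
[[ 0.382  0.922  0.06 ]
 [ 0.912 -0.387  0.132]
 [ 0.145  0.005 -0.989]]
n 3 slide [0.0087, -0.0102, 0.0331] dr [0.0027, 0.0096, -0.0071] tot d [ 0.0269 -0.0312  0.0991] rv [ 0.008  0.029 -0.021]
n 4 slide [0.0068, -0.0077, 0.0399] dr [0.002, 0.0072, -0.0053] tot d [ 0.0286 -0.0317  0.1591] rv [ 0.008  0.029 -0.021]
[260.8 294. ] [36.8 28.8]
[388.5 170.4] [20.7 22.8]
```

View pics/side10.png

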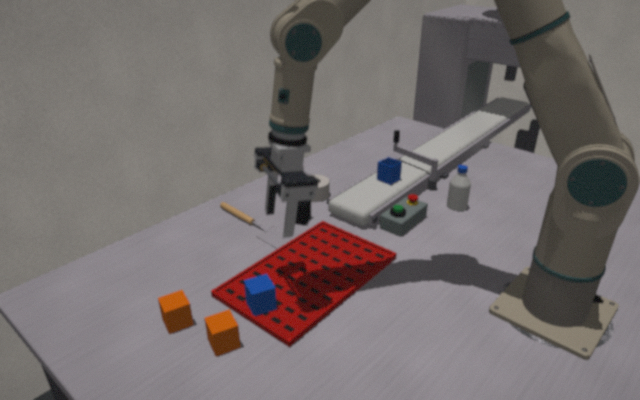

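Side view: cup B is at (261,294), unchanged. Cup A stands on the belt at (388,170). Next I'll align, then descend.

Call:
carry_out(
  slide=[
    [0.009, -0.0105, 0.03],
    [0.009, -0.0105, 0.03],
    [0.009, -0.0105, 0.03],
  ],
  dr=[
    [0.003, 0.01, -0.007],
    [0.003, 0.01, -0.007],
    [0.003, 0.01, -0.007],
  ],
)

```text
clock: 21.65
tool_pos: [0.4521, 0.4194, 0.1093]
eef_rot: [[0.348, 0.936, 0.059], [0.919, -0.353, 0.174], [0.184, -0.006, -0.983]]
contact_force: [1.2, -0.4, 0.5]
gripper_width: 0.0941
```

Run:
```python
from h import *
st()
plan(*tgt([.4647,.414,.046],-111.5,-10,back=.0),maxs=.022)
```

```text
t 21.65 J [-26.4  39.5 -25.  107.3  23.6  28.2 -85.7] p [0.4521 0.4194 0.1093] F [ 1.2 -0.4  0.5] w 0.0941
[[ 0.348  0.936  0.059]
 [ 0.919 -0.353  0.174]
 [ 0.184 -0.006 -0.983]]
n 4 slide [-0.003, 0.0035, 0.0168] dr [-0.0022, -0.0026, 0.0034] tot d [-0.0123  0.0141  0.067 ] rv [-0.009 -0.011  0.014]
```

Call:
carry_out(
  slide=[
    [-0.006, 0.008, 0.01],
    [-0.004, 0.006, 0.018],
  ],
  dr=[
    [-0.004, -0.005, 0.007],
    [-0.004, -0.005, 0.007],
  ],
)

```text
clock: 21.85
tool_pos: [0.4593, 0.413, 0.0772]
eef_rot: [[0.356, 0.933, 0.058], [0.919, -0.36, 0.162], [0.172, -0.005, -0.985]]
contact_force: [0.3, -0.3, 0.1]
gripper_width: 0.094
```

Run:
```python
from h import *
st()
plan(*tgt([.4647,.414,.046],-111.5,-10,back=.0),maxs=.022)
```

```text
t 21.85 J [-27.3  42.3 -22.7 107.6  25.2  25.5 -86.6] p [0.4593 0.413  0.0772] F [ 0.3 -0.3  0.1] w 0.094
[[ 0.356  0.933  0.058]
 [ 0.919 -0.36   0.162]
 [ 0.172 -0.005 -0.985]]
n 2 slide [-0.0012, 0.0024, 0.0181] dr [-0.0029, 0.0009, 0.0028] tot d [-0.0025  0.0048  0.0362] rv [-0.006  0.002  0.006]
```

Call:
carry_out(
  slide=[
    [-0.001, 0.003, 0.017],
    [-0.001, 0.002, 0.015],
  ],
  dr=[
    [-0.003, 0, 0.003],
    [-0.003, 0, 0.003],
  ],
)

```text
clock: 22.05
tool_pos: [0.4661, 0.4131, 0.0438]
eef_rot: [[0.363, 0.93, 0.063], [0.916, -0.368, 0.157], [0.17, 0.001, -0.986]]
contact_force: [-0.1, 0.0, 0.0]
gripper_width: 0.0943
```

Run:
```python
from h import *
st()
plan(*tgt([.4647,.414,.046],-111.5,-10,back=.0),maxs=.022)
```

```text
t 22.05 J [-29.   45.4 -19.8 107.6  26.8  22.  -88.1] p [0.4661 0.4131 0.0438] F [-0.1  0.   0. ] w 0.0943
[[ 0.363  0.93   0.063]
 [ 0.916 -0.368  0.157]
 [ 0.17   0.001 -0.986]]
n 1 slide [0.0007, -0.0016, 0.0028] dr [0.001, 0.0042, -0.0019] tot d [ 0.0007 -0.0016  0.0028] rv [ 0.001  0.004 -0.002]
```

Call:
carry_out(
  slide=[
    [0, -0.001, 0],
    [0, 0, 0],
    [0, 0, 0],
    [0, 0, 0],
    [0, 0, 0],
    [0, 0, 0],
  ],
  dr=[
    [0, 0, 0],
    [0, 0, 0],
    [0, 0, 0],
    [0, 0, 0],
    [0, 0, 0],
    [0, 0, 0],
  ],
  jaw=255,
  newtons=15,
)

```text
clock: 22.65
tool_pos: [0.4662, 0.4128, 0.045]
eef_rot: [[0.364, 0.929, 0.064], [0.916, -0.37, 0.157], [0.169, 0.001, -0.986]]
contact_force: [-0.4, 0.2, -1.3]
gripper_width: 0.0519
```

Run:
```python
from h import *
o=st()
p=o['tool_pos'];R_=o['eef_rot']
c=np.array([.468,.4224,.042]); e=R_.T@(c-p); print('pre',e); e[1]=0; hold(p+R_@e,[0,0,-1]); where()
z=R_[:,2]; print('th0',np.degrees(np.arctan2(-(z[1]*.93+z[0]*.366),-z[2])))
```

```text
t 22.65 J [-29.   45.2 -19.8 107.6  26.7  22.1 -88.1] p [0.4662 0.4128 0.045 ] F [-0.4  0.2 -1.3] w 0.0519
[[ 0.364  0.929  0.064]
 [ 0.916 -0.37   0.157]
 [ 0.169  0.001 -0.986]]
pre [ 0.00898343 -0.00186169  0.00459684]
cup [0.4697 0.4217 0.042 ] mouth [-0. -0. -1.] intool [ 0.009  -0.      0.0046]
th0 -9.742219516379098
```

Call:
carry_out(
  slide=[
    [0.004, 0, -0.02],
    [0.007, 0, -0.04],
    [0.007, 0, -0.04],
  ],
  dr=[
    [0, 0, 0],
    [0, 0, 0],
    [0, 0, 0],
  ],
)

```text
clock: 22.95
tool_pos: [0.463, 0.4101, 0.1437]
eef_rot: [[0.365, 0.929, 0.055], [0.918, -0.369, 0.148], [0.157, -0.004, -0.988]]
contact_force: [0.8, 1.2, -0.9]
gripper_width: 0.0519
```

Run:
```python
from h import *
st();where()
plan(*cuptgt([.466,.15,.17],-95,0,-9.7))
```

```text
t 22.95 J [-24.4  37.4 -26.9 104.2  21.7  35.  -84. ] p [0.463  0.4101 0.1437] F [ 0.8  1.2 -0.9] w 0.0519
[[ 0.365  0.929  0.055]
 [ 0.918 -0.369  0.148]
 [ 0.157 -0.004 -0.988]]
cup [0.4666 0.419  0.1405] mouth [-0.009 -0.009 -1.   ] intool [ 0.009  -0.      0.0046]
n 7 slide [-0.0362, 0.01, -0.0102] dr [0.0062, 0.0015, -0.0411] tot d [-0.2421  0.1014 -0.0687] rv [ 0.044  0.011 -0.287]
```

Call:
carry_out(
  slide=[
    [-0.036, 0.01, -0.01],
    [-0.036, 0.01, -0.01],
    [-0.036, 0.01, -0.01],
    [-0.036, 0.01, -0.01],
    [-0.036, 0.01, -0.01],
    [-0.036, 0.01, -0.01],
    [-0.036, 0.01, -0.01],
  ],
  dr=[
    [0.006, 0.001, -0.041],
    [0.006, 0.001, -0.041],
    [0.006, 0.001, -0.041],
    [0.006, 0.001, -0.041],
    [0.006, 0.001, -0.041],
    [0.006, 0.001, -0.041],
    [0.006, 0.001, -0.041],
  ],
)

```text
clock: 23.65
tool_pos: [0.4682, 0.1432, 0.1796]
eef_rot: [[0.059, 0.998, 0.026], [0.982, -0.063, 0.176], [0.178, 0.015, -0.984]]
contact_force: [1.3, -1.0, -0.4]
gripper_width: 0.0518
```

Run:
```python
from h import *
st();where()
plan(*cuptgt([.466,.15,.15],-94,86,-9.7),maxr=.138)
```

```text
t 23.65 J [ 17.5  30.7 -44.3 117.5  20.8  35.9 -41.7] p [0.4682 0.1432 0.1796] F [ 1.3 -1.  -0.4] w 0.0518
[[ 0.059  0.998  0.026]
 [ 0.982 -0.063  0.176]
 [ 0.178  0.015 -0.984]]
cup [0.4689 0.1528 0.1767] mouth [ 0.014  0.008 -1.   ] intool [ 0.009  -0.      0.0046]
n 11 slide [0.0017, -0.0003, 0.0013] dr [0.0016, -0.1373, -0.0003] tot d [ 0.0053 -0.0029  0.021 ] rv [ 0.018 -1.51  -0.003]
```

Call:
carry_out(
  slide=[
    [0.001, 0, 0],
    [0.001, 0, 0],
    [0.001, 0, 0],
    [0.001, 0, 0],
    [0.001, 0, 0],
    [0.001, 0, 0],
    [0.001, 0, 0],
    [0.001, 0, 0],
    [0.001, 0, 0],
    [0.001, 0, 0],
  ],
  dr=[
    [0.002, -0.137, 0],
    [0.002, -0.137, 0],
    [0.002, -0.137, 0],
    [0.002, -0.137, 0],
    [0.002, -0.137, 0],
    [0.002, -0.137, 0],
    [0.002, -0.137, 0],
    [0.002, -0.137, 0],
    [0.002, -0.137, 0],
    [0.002, -0.137, 0],
  ],
)

```text
clock: 24.65
tool_pos: [0.4837, 0.1075, 0.1807]
eef_rot: [[0.069, 0.987, -0.142], [0.328, -0.157, -0.932], [-0.942, 0.018, -0.334]]
contact_force: [0.5, 0.2, -0.6]
gripper_width: 0.0518
```

Run:
```python
from h import *
st();where()
plan(*cuptgt([.466,.15,.10],-94,86,-9.7),maxr=.138)
```

```text
t 24.65 J [-35.6  60.  -11.8  86.4  42.  102.8 -76.4] p [0.4837 0.1075 0.1807] F [ 0.5  0.2 -0.6] w 0.0518
[[ 0.069  0.987 -0.142]
 [ 0.328 -0.157 -0.932]
 [-0.942  0.018 -0.334]]
cup [0.4837 0.1062 0.1706] mouth [-0.153 -0.973 -0.17 ] intool [ 0.009  -0.      0.0046]
n 2 slide [0.0401, -0.0122, -0.0091] dr [-0.0395, -0.0505, -0.0211] tot d [ 0.0802 -0.0256 -0.0156] rv [-0.079 -0.101 -0.042]
```

Call:
carry_out(
  slide=[
    [0.027, -0.008, -0.008],
    [0.027, -0.008, -0.008],
    [0.027, -0.008, -0.006],
  ],
  dr=[
    [-0.02, -0.025, -0.01],
    [-0.02, -0.025, -0.01],
    [-0.01, -0.02, 0],
  ],
)

```text
clock: 24.95
tool_pos: [0.4674, 0.1581, 0.1056]
eef_rot: [[0.041, 0.995, -0.094], [0.26, -0.101, -0.96], [-0.965, 0.015, -0.263]]
contact_force: [0.9, 0.9, -0.5]
gripper_width: 0.0526
```

Run:
```python
from h import *
st();where()
plan(*cuptgt([.466,.15,.042],-95,85,-9.7),maxr=.138)
shot('side','side11')
```

```text
t 24.95 J [-41.4  69.8 -11.5  80.9  41.8 104.2 -79.9] p [0.4674 0.1581 0.1056] F [ 0.9  0.9 -0.5] w 0.0526
[[ 0.041  0.995 -0.094]
 [ 0.26  -0.101 -0.96 ]
 [-0.965  0.015 -0.263]]
cup [0.4674 0.1561 0.0957] mouth [-0.101 -0.99  -0.096] intool [ 0.009  -0.      0.0046]
n 2 slide [0.0251, -0.0006, 0.0099] dr [-0.005, -0.0047, -0.0092] tot d [ 0.0502 -0.0014  0.02  ] rv [-0.01  -0.009 -0.018]
```

View pics/side11.png

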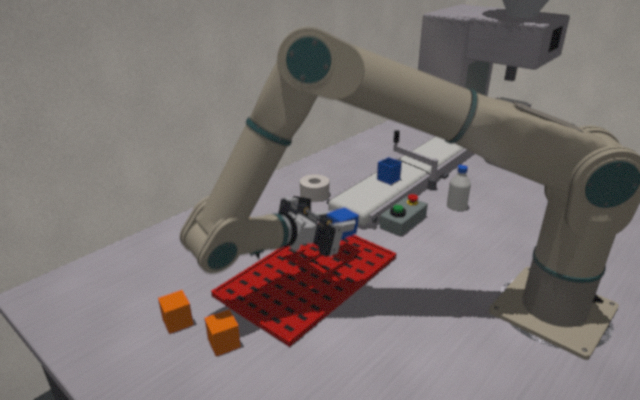

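Call:
carry_out(
  slide=[
    [0.022, 0, 0.008],
    [0.018, 0, 0.008],
  ],
  dr=[
    [-0.005, -0.005, -0.01],
    [-0.005, -0.005, -0.01],
  ],
)

```text
clock: 25.2
tool_pos: [0.4642, 0.1573, 0.0562]
eef_rot: [[0.012, 0.997, -0.08], [0.257, -0.08, -0.963], [-0.966, -0.009, -0.257]]
contact_force: [-0.4, 0.1, -0.1]
gripper_width: 0.0516
```

Run:
```python
from h import *
st();where()
plan(*cuptgt([.466,.15,.040],-95,85,-9.7),maxr=.138)
```

```text
t 25.2 J [-41.8  74.2 -11.7  79.8  42.7 102.1 -80.4] p [0.4642 0.1573 0.0562] F [-0.4  0.1 -0.1] w 0.0516
[[ 0.012  0.997 -0.08 ]
 [ 0.257 -0.08  -0.963]
 [-0.966 -0.009 -0.257]]
cup [0.464  0.1551 0.0464] mouth [-0.082 -0.993 -0.09 ] intool [ 0.009  -0.      0.0046]
n 1 slide [0.0049, 0.0024, 0.0064] dr [0.0043, -0.0033, 0.0106] tot d [0.0049 0.0024 0.0064] rv [ 0.004 -0.003  0.011]
```

Call:
carry_out(
  slide=[
    [0.003, 0, 0.001],
    [0.002, 0, 0.0005],
    [0.001, 0, 0],
    [0, 0, 0],
  ],
  dr=[
    [0, 0, 0],
    [0, 0, 0],
    [0, 0, 0],
    [0, 0, 0],
  ],
)

```text
clock: 25.6
tool_pos: [0.4648, 0.1565, 0.0518]
eef_rot: [[0.013, 0.997, -0.082], [0.257, -0.083, -0.963], [-0.966, -0.009, -0.257]]
contact_force: [1.2, 0.6, -0.3]
gripper_width: 0.0518
```

Run:
```python
from h import *
st();where()
```

```text
t 25.6 J [-41.7  74.6 -11.6  79.5  42.7 102.  -80.5] p [0.4648 0.1565 0.0518] F [ 1.2  0.6 -0.3] w 0.0518
[[ 0.013  0.997 -0.082]
 [ 0.257 -0.083 -0.963]
 [-0.966 -0.009 -0.257]]
cup [0.4645 0.1544 0.0419] mouth [-0.084 -0.992 -0.09 ] intool [ 0.009  -0.      0.0046]
```

Call:
carry_out(
  slide=[
    [0.002, 0, 0],
    [0.001, 0, 0],
    [0, 0, 0],
  ],
  dr=[
    [0, 0, 0],
    [0, 0, 0],
    [0, 0, 0],
  ],
)

```text
clock: 25.9
tool_pos: [0.4657, 0.1573, 0.051]
eef_rot: [[0.016, 0.996, -0.083], [0.258, -0.084, -0.962], [-0.966, -0.006, -0.259]]
contact_force: [-0.8, -0.3, -0.5]
gripper_width: 0.0525
```

Call:
carry_out(
  slide=[
    [0, 0, 0],
    [0, 0, 0],
    [0, 0, 0],
    [0, 0, 0],
    [0, 0, 0],
  ],
  dr=[
    [0, 0, 0],
    [0, 0, 0],
    [0, 0, 0],
    [0, 0, 0],
    [0, 0, 0],
  ],
  jaw=60,
)

```text
clock: 26.4
tool_pos: [0.4662, 0.1577, 0.051]
eef_rot: [[0.017, 0.997, -0.082], [0.259, -0.083, -0.962], [-0.966, -0.005, -0.26]]
contact_force: [0.4, 0.5, -0.1]
gripper_width: 0.0718
```

Call:
carry_out(
  slide=[
    [0, 0, -0.02],
    [-0.005, 0, -0.03],
    [-0.03, 0, -0.02],
    [-0.04, 0, -0.01],
    [-0.04, 0, -0.01],
    [-0.03, 0, -0.01],
  ],
  dr=[
    [0, 0, 0],
    [0, 0, 0],
    [0, 0, 0],
    [0, 0.1, 0],
    [0, 0.13, 0],
    [0, 0.13, 0],
  ],
  jaw=0,
)

```text
clock: 27.0
tool_pos: [0.4678, 0.208, 0.2096]
eef_rot: [[0.027, 0.997, -0.075], [0.58, -0.077, -0.811], [-0.814, -0.021, -0.581]]
contact_force: [0.3, 0.5, -0.1]
gripper_width: 0.0937
```

Run:
```python
from h import *
st()
plan(*tgt([.468,.140,.042],-95,-12,back=.18))
shot('side','side12')
```

```text
t 27.0 J [-37.9  51.8 -18.3  83.8  37.4  99.5 -72.3] p [0.4678 0.208  0.2096] F [ 0.3  0.5 -0.1] w 0.0937
[[ 0.027  0.997 -0.075]
 [ 0.58  -0.077 -0.811]
 [-0.814 -0.021 -0.581]]
n 9 slide [-0.0113, 0.0006, 0.0048] dr [-0.0019, 0.129, 0.0021] tot d [-0.0635  0.005   0.0827] rv [-0.017  1.161  0.019]
```

View pics/side12.png

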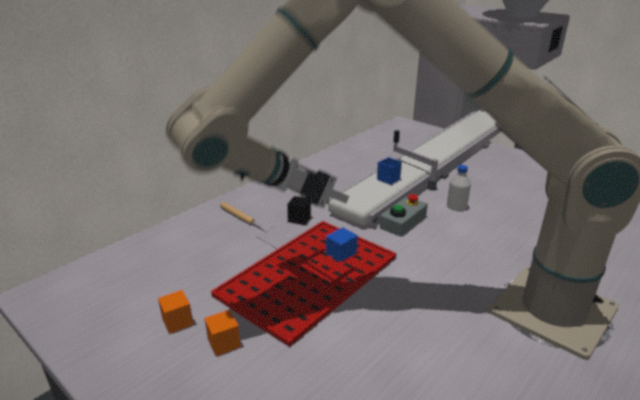

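Cup B lies on the tray at (341,244). I'll go to the pre-grasp, swinging clear for a top view.

Call:
carry_out(
  slide=[
    [-0.022, 0, 0.004],
    [-0.022, 0, 0.004],
    [-0.022, 0, 0.004],
    [-0.022, 0, 0.004],
    [-0.022, 0, 0.004],
    [-0.02, 0, 0],
    [-0.02, 0, 0],
    [-0.01, 0, 0],
    [0, 0, 0],
  ],
  dr=[
    [0, 0.13, 0],
    [0, 0.13, 0],
    [0, 0.13, 0],
    [0, 0.13, 0],
    [0, 0.13, 0],
    [0, 0.13, 0],
    [0, 0.13, 0],
    [0, 0.13, 0],
    [0, 0.13, 0],
  ],
)

```text
clock: 27.95
tool_pos: [0.46, 0.0582, 0.2763]
eef_rot: [[0.075, 0.997, 0.013], [0.964, -0.076, 0.254], [0.254, -0.007, -0.967]]
contact_force: [-1.0, -0.1, -0.1]
gripper_width: 0.094
```

Run:
```python
from h import *
st()
d=shot('top','top13')
c=cv2.resize(d['image'][140:290,180:500],None,fx=2.5,fy=2.5,interpolation=cv2.INTER_CUBIC); cv2.imwrite('pics/crop13.png',c[:,:,::-1])
for r,t in topfaces(d,.064): print('cup',np.round(r[0],1),np.round(r[1],1),round(r[2],1),t)
```

```text
t 27.95 J [ 30.3  20.4 -39.4 112.2  -2.3  49.2 -10. ] p [0.46   0.0582 0.2763] F [-1.  -0.1 -0.1] w 0.094
[[ 0.075  0.997  0.013]
 [ 0.964 -0.076  0.254]
 [ 0.254 -0.007 -0.967]]
cup [465.9 156.9] [57.8 52. ] 85.5 159.0
```

View pics/crop13.png

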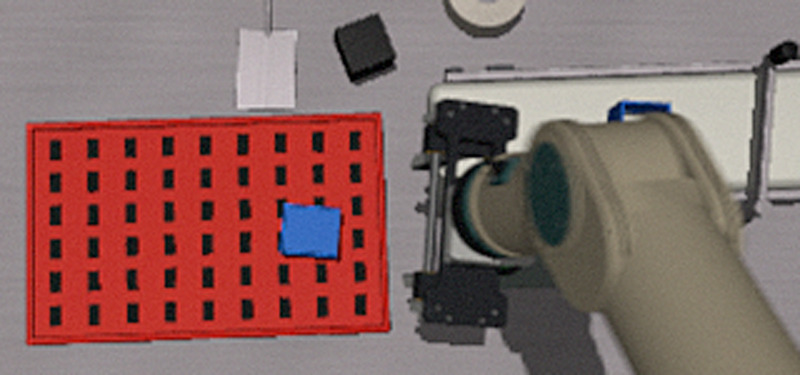

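Run:
```python
from h import *
plan(*tgt([.465,.145,.042],-94.5,-12,back=.07))
```

```text
n 5 slide [0.0077, -0.0004, 0.0367] dr [-0.0015, -0.01, -0.0025] tot d [ 0.035  -0.0016  0.1841] rv [-0.007 -0.05  -0.013]
```

Call:
carry_out(
  slide=[
    [0.0077, 0, 0.036],
    [0.0077, 0, 0.036],
    [0.0077, 0, 0.036],
    [0.0077, 0, 0.036],
    [0.007, 0, 0.02],
  ],
  dr=[
    [-0.0015, -0.01, -0.0025],
    [-0.0015, -0.01, -0.0025],
    [-0.0015, -0.01, -0.0025],
    [-0.0015, -0.01, -0.0025],
    [0, -0.01, 0],
  ],
)

```text
clock: 28.5
tool_pos: [0.4699, 0.1168, 0.1196]
eef_rot: [[0.102, 0.995, 0.021], [0.975, -0.104, 0.198], [0.2, 0.001, -0.98]]
contact_force: [1.0, -0.0, 0.2]
gripper_width: 0.094
```

Run:
```python
from h import *
st()
plan(*tgt([.465,.145,.042],-94.5,-12,back=.0),maxs=.022)
```

```text
t 28.5 J [ 10.2  33.4 -27.7 121.2   9.5  25.  -27.5] p [0.4699 0.1168 0.1196] F [ 1.  -0.   0.2] w 0.094
[[ 0.102  0.995  0.021]
 [ 0.975 -0.104  0.198]
 [ 0.2    0.001 -0.98 ]]
n 4 slide [0.0028, -0.0019, 0.0216] dr [0.0015, 0.0021, -0.0062] tot d [ 0.0115 -0.0079  0.0865] rv [ 0.006  0.009 -0.025]
```

Call:
carry_out(
  slide=[
    [0.003, -0.003, 0.02],
    [0.003, -0.003, 0.02],
    [0.003, -0.002, 0.02],
  ],
  dr=[
    [0.002, 0, -0.008],
    [0.002, 0, -0.008],
    [0.002, 0, -0.008],
  ],
)

```text
clock: 28.8
tool_pos: [0.4624, 0.1414, 0.059]
eef_rot: [[0.072, 0.997, 0.011], [0.978, -0.073, 0.196], [0.196, -0.003, -0.981]]
contact_force: [0.2, -0.4, -0.1]
gripper_width: 0.0941
```

Run:
```python
from h import *
st()
plan(*tgt([.465,.145,.042],-94.5,-12,back=.0),maxs=.022)
```

```text
t 28.8 J [  3.3  39.6 -22.9 123.4  12.8  16.2 -30.6] p [0.4624 0.1414 0.059 ] F [ 0.2 -0.4 -0.1] w 0.0941
[[ 0.072  0.997  0.011]
 [ 0.978 -0.073  0.196]
 [ 0.196 -0.003 -0.981]]
n 2 slide [0.0002, 0.0012, 0.0112] dr [-0.0022, 0.006, 0.0024] tot d [0.0004 0.0024 0.0224] rv [-0.004  0.012  0.005]
```

Call:
carry_out(
  slide=[
    [0, 0.001, 0.011],
    [0, 0.001, 0.009],
  ],
  dr=[
    [0, -0.02, 0],
    [0, -0.02, 0],
  ],
)

```text
clock: 29.0
tool_pos: [0.4623, 0.1456, 0.0363]
eef_rot: [[0.071, 0.997, 0.002], [0.986, -0.071, 0.153], [0.153, -0.009, -0.988]]
contact_force: [0.6, 0.7, -0.2]
gripper_width: 0.0942
```

Run:
```python
from h import *
st()
plan(*tgt([.465,.145,.042],-94.5,-10,back=.0),maxs=.022)
```

```text
t 29.0 J [ -2.   41.5 -18.4 123.   14.4  14.9 -33.7] p [0.4623 0.1456 0.0363] F [ 0.6  0.7 -0.2] w 0.0942
[[ 0.071  0.997  0.002]
 [ 0.986 -0.071  0.153]
 [ 0.153 -0.009 -0.988]]
n 1 slide [0.0006, 0.0028, -0.0007] dr [-0.01, 0.0213, 0.0063] tot d [ 0.0006  0.0028 -0.0007] rv [-0.01   0.021  0.006]
```

Call:
carry_out(
  slide=[
    [0, 0.002, 0],
    [0, 0, 0],
    [0, 0, 0],
    [0, 0, 0],
    [0, 0, 0],
    [0, 0, 0],
  ],
  dr=[
    [-0.01, 0, 0.005],
    [0, 0, 0],
    [0, 0, 0],
    [0, 0, 0],
    [0, 0, 0],
    [0, 0, 0],
  ],
  jaw=255,
  newtons=15,
)

```text
clock: 29.6
tool_pos: [0.4638, 0.146, 0.0364]
eef_rot: [[0.074, 0.997, 0.011], [0.986, -0.075, 0.15], [0.151, -0.0, -0.989]]
contact_force: [0.0, -0.2, -0.5]
gripper_width: 0.0521
```

Run:
```python
from h import *
o=st()
p=o['tool_pos'];R_=o['eef_rot']
a=np.radians(-94.5); m=np.array([np.cos(a),np.sin(a),0])
c=np.array([.4655,.157,.038]); e=R_.T@(c-p); print('pre',e); e[1]=0; hold(p+R_@e,m); where()
z=R_[:,2]; print('th0',np.degrees(np.arctan2(-z[1],-z[2])))
```

```text
t 29.6 J [ -2.5  41.4 -18.  123.2  15.1  14.2 -34.8] p [0.4638 0.146  0.0364] F [ 0.  -0.2 -0.5] w 0.0521
[[ 0.074  0.997  0.011]
 [ 0.986 -0.075  0.15 ]
 [ 0.151 -0.    -0.989]]
pre [0.01116919 0.00082746 0.00007707]
cup [0.4647 0.1571 0.038 ] mouth [-0.078 -0.997  0.   ] intool [0.0112 0.     0.0001]
th0 -8.653943414584853
```

Call:
carry_out(
  slide=[
    [0.003, 0, -0.02],
    [0.006, 0, -0.04],
    [0.006, 0, -0.04],
    [0.006, 0, -0.04],
  ],
  dr=[
    [0, 0, 0],
    [0, 0, 0],
    [0, 0, 0],
    [0, 0, 0],
  ],
)

```text
clock: 30.0
tool_pos: [0.46, 0.1432, 0.1777]
eef_rot: [[0.077, 0.997, -0.001], [0.986, -0.076, 0.147], [0.147, -0.013, -0.989]]
contact_force: [1.2, -0.1, -0.3]
gripper_width: 0.0522
```

Call:
carry_out(
  slide=[
    [-0.0035, 0.003, 0.001],
    [-0.0035, 0.003, 0.001],
    [-0.0035, 0.003, 0.001],
    [-0.0035, 0.003, 0.001],
    [-0.0035, 0.003, 0.001],
    [-0.0035, 0.003, 0.001],
    [-0.0035, 0.003, 0.001],
    [-0.0035, 0.003, 0.001],
    [-0.0035, 0.003, 0.001],
    [-0.0035, 0.003, 0.001],
  ],
  dr=[
    [-0.003, -0.13, -0.003],
    [-0.003, -0.13, -0.003],
    [-0.003, -0.13, -0.003],
    [-0.003, -0.13, -0.003],
    [-0.003, -0.13, -0.003],
    [-0.003, -0.13, -0.003],
    [-0.003, -0.13, -0.003],
    [-0.003, -0.13, -0.003],
    [-0.003, -0.13, -0.003],
    [-0.003, -0.13, -0.003],
  ],
)

```text
clock: 31.0
tool_pos: [0.4973, 0.095, 0.1962]
eef_rot: [[0.05, 0.997, -0.055], [0.369, -0.069, -0.927], [-0.928, 0.026, -0.372]]
contact_force: [0.4, 0.5, -0.6]
gripper_width: 0.0519
```

Run:
```python
from h import *
st();where()
plan(*cuptgt([.55,.0,.18],-92.5,90,-8.7),maxr=.14)
```

```text
t 31.0 J [-42.9  55.9   1.3  91.   40.   92.3 -68.3] p [0.4973 0.095  0.1962] F [ 0.4  0.5 -0.6] w 0.0519
[[ 0.05   0.997 -0.055]
 [ 0.369 -0.069 -0.927]
 [-0.928  0.026 -0.372]]
cup [0.4978 0.0991 0.1858] mouth [-0.044 -0.225  0.973] intool [0.0112 0.     0.0001]
n 3 slide [-0.0074, 0.0194, 0.0303] dr [-0.0061, -0.0763, -0.0106] tot d [-0.0283  0.0591  0.0886] rv [-0.018 -0.229 -0.032]
```

Call:
carry_out(
  slide=[
    [-0.008, 0.019, 0.03],
    [-0.008, 0.019, 0.03],
    [-0.008, 0.019, 0.03],
    [-0.004, 0.012, 0.03],
  ],
  dr=[
    [-0.005, -0.06, -0.01],
    [-0.005, -0.06, -0.01],
    [-0.005, -0.06, -0.01],
    [0, -0.05, 0],
  ],
)

```text
clock: 31.4
tool_pos: [0.5616, -0.0258, 0.1818]
eef_rot: [[-0.003, 0.999, -0.032], [0.15, -0.031, -0.988], [-0.989, -0.007, -0.149]]
contact_force: [-0.6, 0.0, -0.0]
gripper_width: 0.0523
```

Run:
```python
from h import *
st();where()
plan(*cuptgt([.567,-.08,.11],-92.5,90,-8.7),maxr=.14)
```

```text
t 31.4 J [-36.9  64.2   7.6  91.7  51.5  90.7 -66. ] p [ 0.5616 -0.0258  0.1818] F [-0.6  0.  -0. ] w 0.0523
[[-0.003  0.999 -0.032]
 [ 0.15  -0.031 -0.988]
 [-0.989 -0.007 -0.149]]
cup [ 0.5616 -0.0242  0.1707] mouth [0.004 0.001 1.   ] intool [0.0112 0.     0.0001]
n 2 slide [0.0258, 0.0038, 0.032] dr [0.0057, 0.001, 0.0046] tot d [0.0517 0.0075 0.064 ] rv [0.011 0.002 0.009]
```

Call:
carry_out(
  slide=[
    [0.024, 0.004, 0.032],
    [0.024, 0.004, 0.03],
    [0.016, 0, 0.002],
  ],
  dr=[
    [0.005, 0, 0.004],
    [0.005, 0, 0.004],
    [0, 0, 0],
  ],
)

```text
clock: 31.7
tool_pos: [0.5679, -0.0867, 0.1064]
eef_rot: [[0.008, 0.999, -0.047], [0.148, -0.048, -0.988], [-0.989, 0.0, -0.148]]
contact_force: [0.2, 0.4, 0.2]
gripper_width: 0.0522
```

Run:
```python
from h import *
st();where()
plan(*cuptgt([.567,-.08,.08],-92.5,90,-8.7),maxr=.14)
shot('top','top14'); shot('side','side14')
```

```text
t 31.7 J [-32.5  71.    8.9  91.9  54.   84.3 -70.9] p [ 0.5679 -0.0867  0.1064] F [0.2 0.4 0.2] w 0.0522
[[ 0.008  0.999 -0.047]
 [ 0.148 -0.048 -0.988]
 [-0.989  0.    -0.148]]
cup [ 0.568  -0.0851  0.0954] mouth [-0.004  0.003  1.   ] intool [0.0112 0.     0.0001]
n 1 slide [0.016, -0.0013, -0.0027] dr [-0.0043, 0.0031, -0.0011] tot d [ 0.016  -0.0013 -0.0027] rv [-0.004  0.003 -0.001]
```

View pics/top14.png

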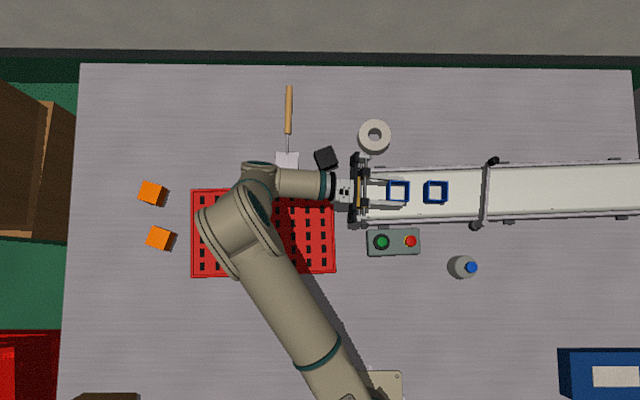

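Both cups are mouth-up: the held one at (398,190), cup A at (435,191). I'll lower the last few millimetres gently.

Call:
carry_out(
  slide=[
    [0.006, 0, -0.002],
    [0.004, 0, 0],
    [0.002, 0, 0],
    [0.001, 0, 0],
  ],
  dr=[
    [0, 0, 0],
    [0, 0, 0],
    [0, 0, 0],
    [0, 0, 0],
  ],
)

```text
clock: 32.2
tool_pos: [0.5698, -0.0726, 0.0925]
eef_rot: [[0.007, 0.999, -0.038], [0.158, -0.038, -0.987], [-0.987, 0.001, -0.158]]
contact_force: [0.7, -0.3, -0.6]
gripper_width: 0.0521
```

Run:
```python
from h import *
st();where()
```

```text
t 32.2 J [-33.3  72.1   8.2  90.7  53.5  84.5 -71.2] p [ 0.5698 -0.0726  0.0925] F [ 0.7 -0.3 -0.6] w 0.0521
[[ 0.007  0.999 -0.038]
 [ 0.158 -0.038 -0.987]
 [-0.987  0.001 -0.158]]
cup [ 0.5699 -0.0709  0.0815] mouth [-0.005 -0.007  1.   ] intool [0.0112 0.     0.0001]
```

Call:
carry_out(
  slide=[
    [0.001, 0, 0],
    [0.001, 0, 0],
    [0.001, 0, 0],
  ],
  dr=[
    [0, 0.003, 0],
    [0, 0.003, 0],
    [0, 0, 0],
  ],
)

```text
clock: 32.5
tool_pos: [0.5701, -0.0716, 0.092]
eef_rot: [[0.009, 0.999, -0.037], [0.161, -0.038, -0.986], [-0.987, 0.003, -0.161]]
contact_force: [-1.3, -0.1, 1.9]
gripper_width: 0.0518
```

Run:
```python
from h import *
st();where()
```

```text
t 32.5 J [-33.3  72.    8.2  90.6  53.4  84.4 -71.2] p [ 0.5701 -0.0716  0.092 ] F [-1.3 -0.1  1.9] w 0.0518
[[ 0.009  0.999 -0.037]
 [ 0.161 -0.038 -0.986]
 [-0.987  0.003 -0.161]]
cup [ 0.5702 -0.0699  0.081 ] mouth [-0.007 -0.01   1.   ] intool [0.0112 0.     0.0001]
```

Contact felt, so release and retreat.

Call:
carry_out(
  slide=[
    [0, 0, 0],
    [0, 0, 0],
    [0, 0, 0],
    [0, 0, 0],
    [0, 0, 0],
  ],
  dr=[
    [0, 0, 0],
    [0, 0, 0],
    [0, 0, 0],
    [0, 0, 0],
    [0, 0, 0],
  ],
  jaw=60,
)

```text
clock: 33.0
tool_pos: [0.5705, -0.0716, 0.0918]
eef_rot: [[0.01, 0.999, -0.037], [0.162, -0.038, -0.986], [-0.987, 0.004, -0.163]]
contact_force: [0.1, 0.2, -0.2]
gripper_width: 0.0716
```

Call:
carry_out(
  slide=[
    [0, 0, -0.02],
    [0, 0, -0.025],
    [0, 0, -0.03],
    [-0.03, 0, -0.02],
    [-0.045, 0, -0.01],
    [-0.045, 0, -0.01],
    [-0.045, 0, 0],
  ],
  dr=[
    [0, 0, 0],
    [0, 0, 0],
    [0, 0, 0],
    [0, 0, 0],
    [0, 0, 0],
    [0, 0.1, 0],
    [0, 0.1, 0],
  ],
)

```text
clock: 33.7
tool_pos: [0.5713, 0.027, 0.2661]
eef_rot: [[-0.007, 1.0, -0.03], [0.361, -0.025, -0.932], [-0.932, -0.017, -0.361]]
contact_force: [1.3, -0.0, 0.5]
gripper_width: 0.0718
```

```bash
cat > chk.py <<'E'
from h import *
import sys
st(); d=shot('top','top'+sys.argv[1]); s=shot('side','side'+sys.argv[1])
O=np.array([.5682,-.107]); ay=np.array([-.0436,.999]); ax=np.array([.999,.0436])
for k in blobs(d['image'],'blue',100):
    r=cv2.minAreaRect(k)
    if not (340<r[0][0]<480 and 150<r[0][1]<230): continue
    x,y,w,h=cv2.boundingRect(k)
    p=ray(d,x+w/2-.5,y+h/2-.5,.095)[:2]
    print('px',np.round(r[0],1),np.round(r[1],1),round(r[2],1),'world~',np.round(p,3),'conv',np.round([(p-O)@ax,(p-O)@ay],3))
c=np.vstack([cv2.resize(d['image'][140:240,340:500],None,fx=5,fy=5,interpolation=cv2.INTER_CUBIC)]); cv2.imwrite(f'pics/crop{sys.argv[1]}.png',c[:,:,::-1])
E
python3 chk.py 15
```

```text
t 33.7 J [-36.2  51.4   3.3  88.   47.6  93.3 -55.7] p [0.5713 0.027  0.2661] F [ 1.3 -0.   0.5] w 0.0718
[[-0.007  1.    -0.03 ]
 [ 0.361 -0.025 -0.932]
 [-0.932 -0.017 -0.361]]
px [435.  191.5] [21. 24.] 90.0 world~ [ 0.57  -0.185] conv [-0.001 -0.078]
```

View pics/crop15.png

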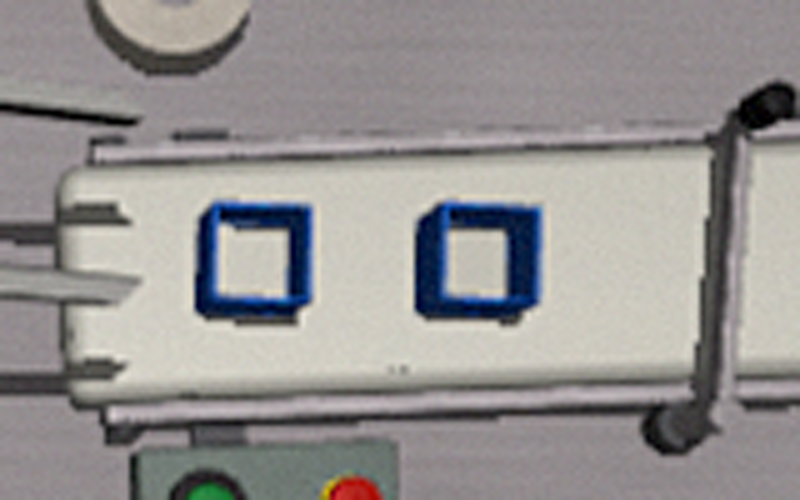

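View pics/side15.png

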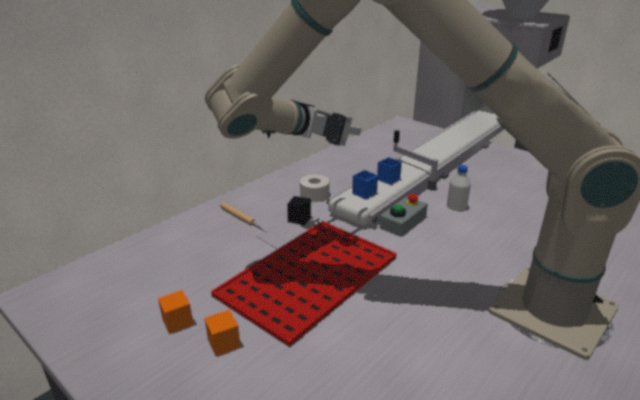

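Both cups stand mouth-up, in line, about 115 mm apart. Cup A is at conveyor y ≈ -78 mm; cup B's tool-tracked position gives about +37 mm. Next is the gate: shut the jaws and bring the tool upright above the spot upstream of the bar.

Call:
carry_out(
  slide=[
    [-0.015, 0, 0],
    [-0.01, 0, 0],
    [0, 0, 0],
    [0, 0, 0],
    [0, 0, 0],
    [0, 0, 0],
    [0, 0, 0],
    [0, 0, 0],
    [0, 0, 0],
  ],
  dr=[
    [0, 0.133, 0],
    [0, 0.133, 0],
    [0, 0.133, 0],
    [0, 0.133, 0],
    [0, 0.133, 0],
    [0, 0.133, 0],
    [0, 0.133, 0],
    [0, 0.133, 0],
    [0, 0.133, 0],
  ],
  jaw=255,
  newtons=10,
)

```text
clock: 34.7
tool_pos: [0.5742, 0.0324, 0.296]
eef_rot: [[0.007, 1.0, -0.008], [0.999, -0.007, 0.041], [0.041, -0.008, -0.999]]
contact_force: [0.1, -0.1, -1.2]
gripper_width: 0.0031
```

```bash
python3 - <<'E'
from h import *
st()
plan(*tgt([.613,-.256,.25],-90,0))
d=env.get_image('top'); 
print('bottle cap',ray(d,471,267,.13))
E
python3 chk.py 16
```

```text
t 34.7 J [  6.9  26.3 -17.4  92.7   5.9  62.2 -12. ] p [0.5742 0.0324 0.296 ] F [ 0.1 -0.1 -1.2] w 0.0031
[[ 0.007  1.    -0.008]
 [ 0.999 -0.007  0.041]
 [ 0.041 -0.008 -0.999]]
n 7 slide [-0.0413, 0.0057, 0.0063] dr [-0.0011, -0.0058, -0.001] tot d [-0.29    0.0412  0.0389] rv [-0.008 -0.041 -0.007]
bottle cap [ 0.37584204 -0.26058215  0.13      ]
t 34.75 J [  7.6  26.3 -17.1  92.7   5.8  62.2 -11.7] p [0.5748 0.0235 0.2958] F [ 0.7 -4.9 -0.4] w 0.0012
[[ 0.02   1.    -0.007]
 [ 0.999 -0.02   0.041]
 [ 0.041 -0.008 -0.999]]
```

Call:
carry_out(
  slide=[
    [-0.04, 0.006, 0.003],
    [-0.04, 0.006, 0.003],
    [-0.04, 0.006, 0.003],
    [-0.04, 0.006, 0.003],
    [-0.04, 0.006, 0.003],
    [-0.04, 0.006, 0.003],
    [-0.035, 0.004, 0.003],
  ],
  dr=[
    [0, -0.006, 0.002],
    [0, -0.006, 0.002],
    [0, -0.006, 0.002],
    [0, -0.006, 0.002],
    [0, -0.006, 0.002],
    [0, -0.006, 0.002],
    [0, -0.006, 0.002],
  ],
)

```text
clock: 35.55
tool_pos: [0.6173, -0.227, 0.2679]
eef_rot: [[-0.015, 1.0, -0.019], [1.0, 0.015, -0.01], [-0.009, -0.019, -1.0]]
contact_force: [-0.3, -0.1, 0.3]
gripper_width: 0.0005
```

```bash
python3 - <<'E'
from h import *
st()
# TCP z for tips at .082 -> .096
plan(*tgt([.613,-.256,.096],-90,0,off=0))
E
python3 chk.py 17
```

```text
t 35.55 J [ 25.2  35.2 -14.   80.8   9.6  66.   10.5] p [ 0.6173 -0.227   0.2679] F [-0.3 -0.1  0.3] w 0.0005
[[-0.015  1.    -0.019]
 [ 1.     0.015 -0.01 ]
 [-0.009 -0.019 -1.   ]]
n 4 slide [-0.007, -0.0006, 0.043] dr [-0.0048, 0.0024, 0.0038] tot d [-0.0273 -0.0014  0.1722] rv [-0.019  0.009  0.015]
t 35.55 J [ 25.2  35.2 -14.   80.8   9.6  66.   10.5] p [ 0.6173 -0.227   0.2679] F [-0.3 -0.1  0.3] w 0.0005
[[-0.015  1.    -0.019]
 [ 1.     0.015 -0.01 ]
 [-0.009 -0.019 -1.   ]]
px [435.  191.5] [21. 24.] 90.0 world~ [ 0.57  -0.185] conv [-0.001 -0.078]
px [390.  191.5] [21. 22.] 90.0 world~ [ 0.57  -0.067] conv [0.003 0.04 ]
```

View pics/crop17.png

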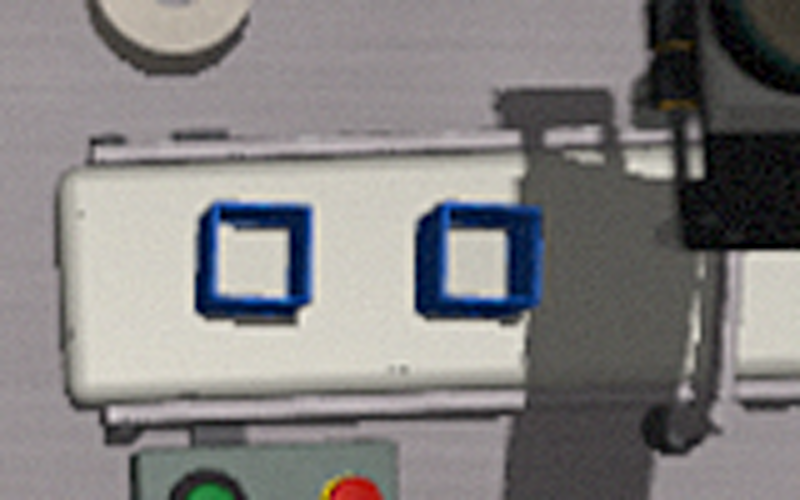

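View pics/side17.png

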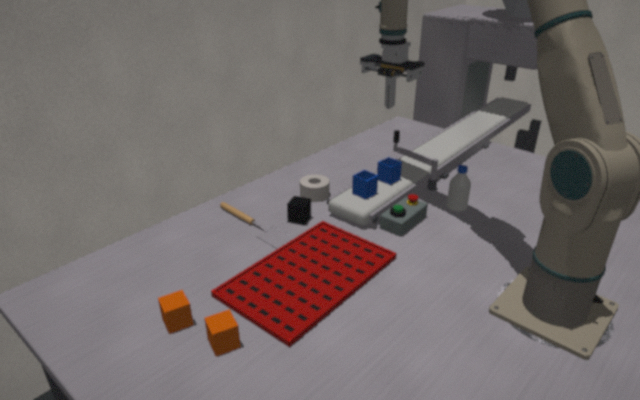

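Both cups are fine, at conveyor (-1,-78) and (3,40) mm. I'll slide clear of the cup and descend upstream of the bar.

Call:
carry_out(
  slide=[
    [-0.03, 0, 0.01],
    [-0.006, 0, 0.03],
    [0, 0, 0.04],
    [0, 0, 0.04],
  ],
  dr=[
    [-0.019, 0.009, 0.015],
    [0, 0, 0],
    [0, 0, 0],
    [0, 0, 0],
  ],
)

```text
clock: 36.05
tool_pos: [0.6263, -0.2556, 0.1501]
eef_rot: [[-0.01, 1.0, 0.009], [1.0, 0.01, -0.005], [-0.005, 0.009, -1.0]]
contact_force: [0.3, 0.5, -0.1]
gripper_width: 0.0009
```

Run:
```python
from h import *
st()
plan(*tgt([.613,-.262,.096],-90,0,off=0))
```

```text
t 36.05 J [ 27.1  42.5 -13.   86.5  11.3  51.7  11. ] p [ 0.6263 -0.2556  0.1501] F [ 0.3  0.5 -0.1] w 0.0009
[[-0.01   1.     0.009]
 [ 1.     0.01  -0.005]
 [-0.005  0.009 -1.   ]]
n 2 slide [-0.003, -0.0069, 0.027] dr [0.0044, 0.0026, 0.0049] tot d [-0.006  -0.0139  0.054 ] rv [0.009 0.005 0.01 ]
```

Call:
carry_out(
  slide=[
    [-0.003, -0.007, 0.027],
    [-0.003, -0.007, 0.025],
    [0, 0, 0],
  ],
  dr=[
    [0.004, 0.003, 0.005],
    [0.004, 0.003, 0.005],
    [0, 0, 0],
  ],
)

```text
clock: 36.35
tool_pos: [0.6117, -0.2474, 0.09]
eef_rot: [[-0.016, 1.0, -0.012], [1.0, 0.016, 0.008], [0.008, -0.012, -1.0]]
contact_force: [0.4, -1.5, -0.0]
gripper_width: 0.0007
```

```bash
cat > gate.py <<'E'
from h import *
import sys
st(); o=env.get_obs(); p=np.array(o['tool_pos']); R_=o['eef_rot']
pv=np.array([.489,-.3106]); prev=p
for phi in map(float,sys.argv[2:]):
    a=np.radians(phi); q=np.array([*(pv+.12*np.array([np.cos(a),np.sin(a)])+float(sys.argv[1])*np.array([-np.sin(a),np.cos(a)])),.096])
    print(phi,np.round(q,4),'step tool',np.round(R_.T@(q-prev),4)); prev=q
E
python3 gate.py .013 -7 -15 -25 -35
```

```text
t 36.35 J [ 26.8  46.1 -12.4  90.3  12.2  45.8  10.3] p [ 0.6117 -0.2474  0.09  ] F [ 0.4 -1.5 -0. ] w 0.0007
[[-0.016  1.    -0.012]
 [ 1.     0.016  0.008]
 [ 0.008 -0.012 -1.   ]]
-7.0 [ 0.6097 -0.3123  0.096 ] step tool [-0.0648 -0.0031 -0.0065]
-15.0 [ 0.6083 -0.3291  0.096 ] step tool [-0.0168 -0.0017 -0.0001]
-25.0 [ 0.6033 -0.3495  0.096 ] step tool [-0.0203 -0.0053 -0.0001]
-35.0 [ 0.5948 -0.3688  0.096 ] step tool [-0.0191 -0.0088 -0.    ]
```

Call:
carry_out(
  slide=[
    [-0.02, 0, -0.003],
    [-0.02, -0.001, -0.002],
    [-0.02, -0.001, 0],
    [-0.018, -0.002, 0],
    [-0.018, -0.004, 0],
    [-0.018, -0.007, 0],
  ],
  dr=[
    [0, 0, 0],
    [0, 0, 0],
    [0, 0, 0],
    [0, 0, 0],
    [0, 0, 0],
    [0, 0, 0],
  ],
)

```text
clock: 36.95
tool_pos: [0.6074, -0.3625, 0.1025]
eef_rot: [[-0.028, 1.0, -0.002], [1.0, 0.028, 0.007], [0.007, -0.002, -1.0]]
contact_force: [1.4, 1.4, 0.3]
gripper_width: 0.0003
```

```bash
python3 gate.py .013 -35 -45 -55 -65 -75; python3 chk.py 18
```

```text
t 36.95 J [ 35.9  48.6 -13.6  81.6  12.6  51.5  20.5] p [ 0.6074 -0.3625  0.1025] F [1.4 1.4 0.3] w 0.0003
[[-0.028  1.    -0.002]
 [ 1.     0.028  0.007]
 [ 0.007 -0.002 -1.   ]]
-35.0 [ 0.5948 -0.3688  0.096 ] step tool [-0.006  -0.0128  0.0065]
-45.0 [ 0.583  -0.3863  0.096 ] step tool [-0.0171 -0.0122 -0.0001]
-55.0 [ 0.5685 -0.4014  0.096 ] step tool [-0.0148 -0.015  -0.0001]
-65.0 [ 0.5515 -0.4139  0.096 ] step tool [-0.0119 -0.0173 -0.    ]
-75.0 [ 0.5326 -0.4231  0.096 ] step tool [-0.0088 -0.0191 -0.    ]
t 36.95 J [ 35.9  48.6 -13.6  81.6  12.6  51.5  20.5] p [ 0.6074 -0.3625  0.1025] F [1.4 1.4 0.3] w 0.0003
[[-0.028  1.    -0.002]
 [ 1.     0.028  0.007]
 [ 0.007 -0.002 -1.   ]]
px [435.  191.5] [21. 24.] 90.0 world~ [ 0.57  -0.185] conv [-0.001 -0.078]
px [390.  191.5] [21. 22.] 90.0 world~ [ 0.57  -0.067] conv [0.003 0.04 ]
```

View pics/side18.png

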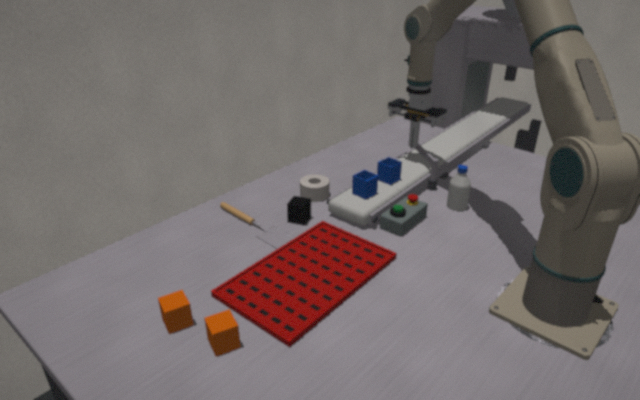

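The gate is swinging with the fingers, with contact force around 2 N. I'll continue the arc.

Call:
carry_out(
  slide=[
    [-0.008, -0.013, 0.004],
    [-0.015, -0.012, 0.002],
    [-0.014, -0.015, 0],
    [-0.012, -0.017, 0],
    [-0.009, -0.018, 0],
  ],
  dr=[
    [0, 0, 0],
    [0, 0, 0],
    [0, 0, 0],
    [0, 0, 0],
    [0, 0, 0],
  ],
)

```text
clock: 37.55
tool_pos: [0.5301, -0.4251, 0.0954]
eef_rot: [[-0.029, 1.0, -0.0], [1.0, 0.029, 0.008], [0.008, -0.0, -1.0]]
contact_force: [0.1, 0.8, -0.4]
gripper_width: 0.001
```

```bash
python3 gate.py .013 -65 -75 -82 -86
```

```text
t 37.55 J [ 44.4  47.  -14.1  87.1  13.4  47.8  27.2] p [ 0.5301 -0.4251  0.0954] F [ 0.1  0.8 -0.4] w 0.001
[[-0.029  1.    -0.   ]
 [ 1.     0.029  0.008]
 [ 0.008 -0.    -1.   ]]
-65.0 [ 0.5515 -0.4139  0.096 ] step tool [ 0.0106  0.0217 -0.0005]
-75.0 [ 0.5326 -0.4231  0.096 ] step tool [-0.0087 -0.0191 -0.0001]
-82.0 [ 0.5186 -0.4276  0.096 ] step tool [-0.0041 -0.0142 -0.    ]
-86.0 [ 0.5103 -0.4294  0.096 ] step tool [-0.0015 -0.0083 -0.    ]
```

Call:
carry_out(
  slide=[
    [0, -0.006, 0],
    [0, -0.005, 0],
    [0, -0.004, 0],
  ],
  dr=[
    [0, 0, 0],
    [0, 0, 0],
    [0, 0, 0],
  ],
)

```text
clock: 37.85
tool_pos: [0.5126, -0.4287, 0.0953]
eef_rot: [[-0.026, 1.0, 0.002], [1.0, 0.026, 0.005], [0.005, 0.002, -1.0]]
contact_force: [8.7, -2.2, -7.0]
gripper_width: 0.0008
```

```bash
python3 gate.py .013 -86; python3 chk.py 19
python3 - <<'E'
from h import *
d=env.get_image('top'); c=cv2.resize(d['image'][140:290,420:580],None,fx=4,fy=4,interpolation=cv2.INTER_CUBIC); cv2.imwrite('pics/c19b.png',c[:,:,::-1])
E
```

```text
t 37.85 J [ 45.7  46.1 -14.1  89.4  13.6  46.3  27.8] p [ 0.5126 -0.4287  0.0953] F [ 8.7 -2.2 -7. ] w 0.0008
[[-0.026  1.     0.002]
 [ 1.     0.026  0.005]
 [ 0.005  0.002 -1.   ]]
-86.0 [ 0.5103 -0.4294  0.096 ] step tool [-0.0006 -0.0023 -0.0007]
t 37.85 J [ 45.7  46.1 -14.1  89.4  13.6  46.3  27.8] p [ 0.5126 -0.4287  0.0953] F [ 8.7 -2.2 -7. ] w 0.0008
[[-0.026  1.     0.002]
 [ 1.     0.026  0.005]
 [ 0.005  0.002 -1.   ]]
px [442.7 189.5] [22.4 14.6] 62.2 world~ [ 0.571 -0.195] conv [-0.002 -0.088]
```

View pics/c19b.png

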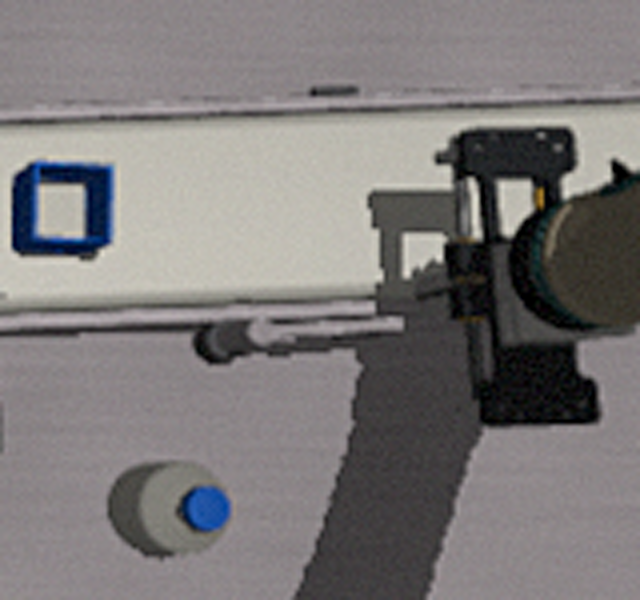

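View pics/side19.png

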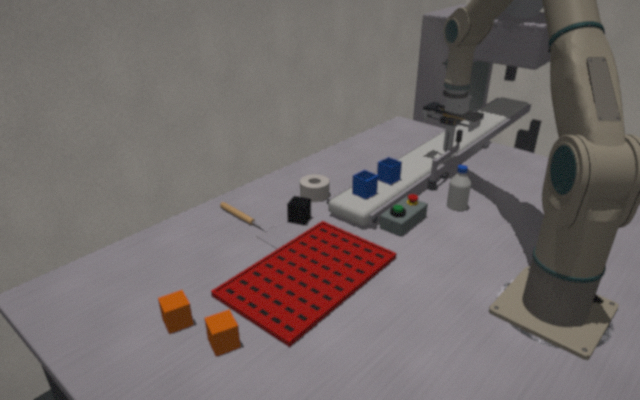

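The gate lies along the near side against its stop (8.7 N reading), so it is fully open. I'll back off, rise and go over the start button.

Call:
carry_out(
  slide=[
    [0, 0.015, 0],
    [0, 0.01, -0.01],
    [0, 0, -0.04],
    [0, 0, -0.045],
    [0, 0, -0.045],
    [0, 0, -0.04],
  ],
  dr=[
    [0, 0, 0],
    [0, 0, 0],
    [0, 0, 0],
    [0, 0, 0],
    [0, 0, 0],
    [0, 0, 0],
  ],
)

```text
clock: 38.6
tool_pos: [0.5335, -0.4221, 0.272]
eef_rot: [[-0.034, 0.999, -0.024], [0.999, 0.034, 0.019], [0.02, -0.024, -1.0]]
contact_force: [0.4, -0.2, -0.4]
gripper_width: 0.0005
```

Run:
```python
from h import *
st()
plan(*tgt([.4415,-.0475,.16],-90,0,off=0),maxs=.048)
d=env.get_image('top')
for k in blobs(d['image'],'green',30):
    c=k[:,0,:].mean(0)
    if 350<c[0]<420 and 220<c[1]<260: print(c,ray(d,*c,.062),ray(d,*c,.055))
```

```text
t 38.6 J [ 44.5  37.9 -16.   75.2  10.1  70.1  29.9] p [ 0.5335 -0.4221  0.272 ] F [ 0.4 -0.2 -0.4] w 0.0005
[[-0.034  0.999 -0.024]
 [ 0.999  0.034  0.019]
 [ 0.02  -0.024 -1.   ]]
n 9 slide [0.0417, -0.0093, 0.013] dr [-0.0027, -0.0022, 0.0038] tot d [ 0.3751 -0.0765  0.1214] rv [-0.024 -0.02   0.034]
[381.57142857 241.42857143] [ 0.44145026 -0.04795341  0.062     ] [ 0.44175511 -0.04899879  0.055     ]
```

Call:
carry_out(
  slide=[
    [0.045, -0.01, 0],
    [0.045, -0.01, 0],
    [0.045, -0.01, 0],
    [0.045, -0.01, 0],
    [0.045, -0.01, 0],
    [0.045, -0.01, 0],
    [0.045, -0.01, 0],
    [0.03, -0.006, 0.01],
  ],
  dr=[
    [-0.003, -0.002, 0.004],
    [-0.003, -0.002, 0.004],
    [-0.003, -0.002, 0.004],
    [-0.003, -0.002, 0.004],
    [-0.003, -0.002, 0.004],
    [-0.003, -0.002, 0.004],
    [-0.003, -0.002, 0.004],
    [-0.003, -0.002, 0.004],
  ],
)

```text
clock: 39.45
tool_pos: [0.4477, -0.0715, 0.2715]
eef_rot: [[0.003, 1.0, 0.006], [1.0, -0.003, -0.01], [-0.01, 0.006, -1.0]]
contact_force: [0.4, -0.2, -0.4]
gripper_width: 0.0003
```

Run:
```python
from h import *
st()
plan(*tgt([.4415,-.048,.095],-90,0,off=0),maxs=.04)
```

```text
t 39.45 J [ 21.2  16.8 -20.8 112.8   8.3  51.4  -4.1] p [ 0.4477 -0.0715  0.2715] F [ 0.4 -0.2 -0.4] w 0.0003
[[ 0.003  1.     0.006]
 [ 1.    -0.003 -0.01 ]
 [-0.01   0.006 -1.   ]]
n 5 slide [0.0049, -0.0014, 0.0353] dr [0.0013, 0.0021, -0.0006] tot d [ 0.0253 -0.0074  0.1762] rv [ 0.006  0.01  -0.003]
```

Call:
carry_out(
  slide=[
    [0.006, -0.0015, 0.035],
    [0.005, -0.0015, 0.035],
    [0.005, -0.0015, 0.035],
    [0.005, -0.0015, 0.035],
    [0.004, -0.001, 0.025],
  ],
  dr=[
    [0.001, 0.002, 0],
    [0.001, 0.002, 0],
    [0.001, 0.002, 0],
    [0.001, 0.002, 0],
    [0.001, 0.002, 0],
  ],
)

```text
clock: 39.95
tool_pos: [0.4395, -0.0401, 0.1047]
eef_rot: [[-0.012, 1.0, 0.005], [1.0, 0.012, -0.002], [-0.002, 0.005, -1.0]]
contact_force: [-0.2, 0.2, -0.1]
gripper_width: 0.0003
```

Run:
```python
from h import *
st()
plan(*tgt([.4415,-.048,.085],-90,0,off=0),maxs=.04)
plan(*tgt([.4415,-.048,.071],-90,0,off=0),maxs=.04)
s=env.get_image('side');c=cv2.resize(s['image'][130:240,330:480],None,fx=5,fy=5,interpolation=cv2.INTER_CUBIC); cv2.imwrite('pics/c20.png',c[:,:,::-1])
```

```text
t 39.95 J [ 11.8  31.3 -14.7 125.4  18.4  25.  -16.8] p [ 0.4395 -0.0401  0.1047] F [-0.2  0.2 -0.1] w 0.0003
[[-0.012  1.     0.005]
 [ 1.     0.012 -0.002]
 [-0.002  0.005 -1.   ]]
n 1 slide [-0.0078, 0.0018, 0.0197] dr [0.0048, 0.0024, 0.0118] tot d [-0.0078  0.0018  0.0197] rv [0.005 0.002 0.012]
n 1 slide [-0.0078, 0.0017, 0.0337] dr [0.0048, 0.0024, 0.0118] tot d [-0.0078  0.0017  0.0337] rv [0.005 0.002 0.012]
```

View pics/c20.png

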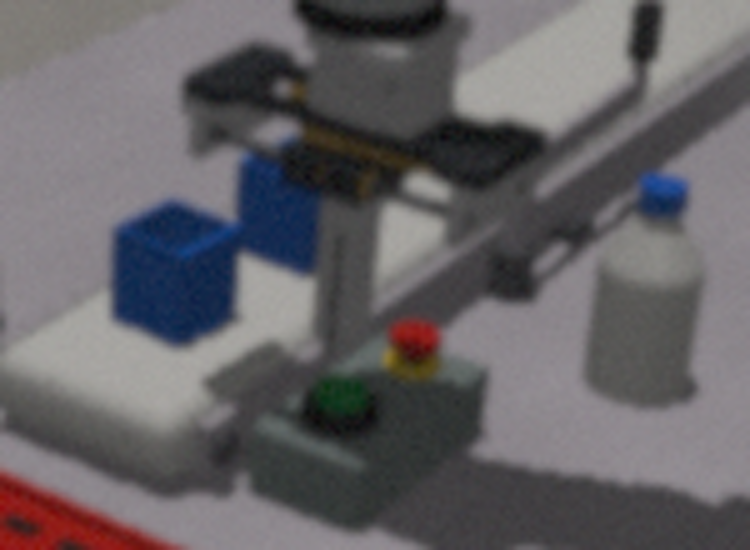

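The closed fingers hang just above the green button. I'll centre them, then press.

Call:
carry_out(
  slide=[
    [-0.004, 0.001, 0.01],
    [-0.004, 0.001, 0.008],
  ],
  dr=[
    [0.002, 0.001, 0.006],
    [0.002, 0.001, 0.006],
  ],
)

```text
clock: 40.2
tool_pos: [0.4389, -0.047, 0.0835]
eef_rot: [[-0.003, 1.0, -0.007], [1.0, 0.003, 0.0], [0.0, -0.007, -1.0]]
contact_force: [1.7, -0.9, 0.4]
gripper_width: 0.0005
```

Run:
```python
from h import *
st()
plan(*tgt([.4415,-.048,.071],-90,0,off=0),maxs=.04)
```

```text
t 40.2 J [ 11.8  33.8 -13.3 125.6  19.4  22.8 -17.2] p [ 0.4389 -0.047   0.0835] F [ 1.7 -0.9  0.4] w 0.0005
[[-0.003  1.    -0.007]
 [ 1.     0.003  0.   ]
 [ 0.    -0.007 -1.   ]]
n 1 slide [-0.001, 0.0027, 0.0125] dr [-0.0069, -0.0, 0.0031] tot d [-0.001   0.0027  0.0125] rv [-0.007 -0.     0.003]
```

Call:
carry_out(
  slide=[
    [-0.001, 0.002, 0.004],
    [0, 0, 0.003],
    [0, 0, 0.003],
    [0, 0, 0.002],
  ],
  dr=[
    [-0.005, 0, 0],
    [0, 0, 0],
    [0, 0, 0],
    [0, 0, 0],
  ],
)

```text
clock: 40.6
tool_pos: [0.4415, -0.0492, 0.0745]
eef_rot: [[-0.001, 1.0, 0.0], [1.0, 0.001, -0.002], [-0.002, 0.0, -1.0]]
contact_force: [-6.6, 2.4, 36.9]
gripper_width: 0.0008
```

Run:
```python
from h import *
st()
```

```text
t 40.6 J [ 11.2  34.9 -12.3 125.9  20.1  21.  -17.8] p [ 0.4415 -0.0492  0.0745] F [-6.6  2.4 36.9] w 0.0008
[[-0.001  1.     0.   ]
 [ 1.     0.001 -0.002]
 [-0.002  0.    -1.   ]]
```

Run:
```python
from h import *
s=env.get_image('side');c=cv2.resize(s['image'][170:240,370:450],None,fx=8,fy=8,interpolation=cv2.INTER_CUBIC); cv2.imwrite('pics/c21.png',c[:,:,::-1]); st()
```

```text
t 40.65 J [ 11.2  34.8 -12.3 126.   20.1  21.  -17.8] p [ 0.4415 -0.0492  0.0747] F [-5.8  2.3 28.7] w 0.0007
[[-0.001  1.     0.001]
 [ 1.     0.001 -0.002]
 [-0.002  0.001 -1.   ]]
```

View pics/c21.png

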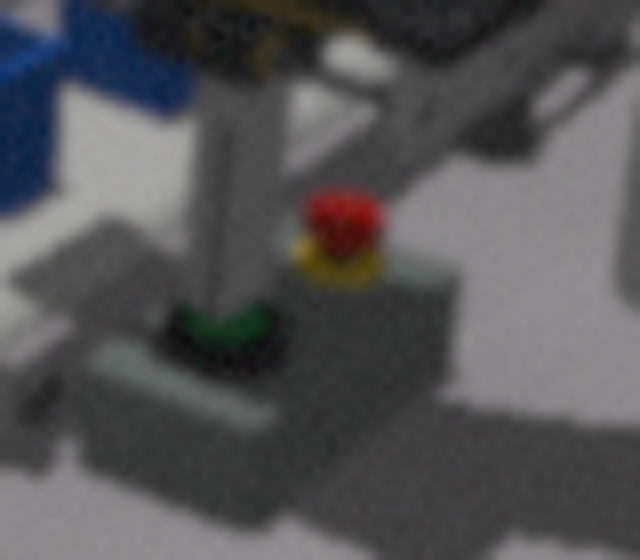

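The fingertips are square on the green button, and 29–37 N against a 4 N spring means it is bottomed. I'll release it and rise clear.

Call:
carry_out(
  slide=[
    [0, 0, -0.01],
    [0, 0, -0.03],
    [0, 0, -0.045],
    [0, 0, -0.045],
    [0, 0, -0.045],
    [-0.03, -0.02, -0.03],
    [-0.04, -0.02, 0],
    [-0.04, -0.02, 0],
    [-0.04, -0.02, 0],
  ],
  dr=[
    [0, 0, 0],
    [0, 0, 0],
    [0, 0, 0],
    [0, 0, 0],
    [0, 0, 0],
    [0, 0, 0],
    [0, 0, 0],
    [0, 0, 0],
    [0, 0, 0],
  ],
)

```text
clock: 41.55
tool_pos: [0.3674, -0.2007, 0.2964]
eef_rot: [[-0.014, 1.0, 0.024], [1.0, 0.014, -0.009], [-0.01, 0.024, -1.0]]
contact_force: [1.3, 0.0, -0.5]
gripper_width: 0.0005
```

Call:
carry_out(
  slide=[
    [-0.04, -0.01, 0],
    [-0.04, 0, 0],
    [-0.04, 0, 0],
    [-0.04, 0, 0],
    [0, 0, 0],
    [0, 0, 0],
    [0, 0, 0],
  ],
  dr=[
    [0, 0, 0],
    [0, 0, 0],
    [0, 0, 0],
    [0, 0, 0],
    [0, 0, 0],
    [0, 0, 0],
    [0, 0, 0],
  ],
)

```text
clock: 42.25
tool_pos: [0.3525, -0.3754, 0.3029]
eef_rot: [[0.001, 1.0, 0.03], [1.0, -0.0, -0.022], [-0.022, 0.03, -0.999]]
contact_force: [0.5, 1.1, 0.6]
gripper_width: 0.0008
```

```bash
python3 chk.py 22; python3 -c "
from h import *
d=env.get_image('top'); cv2.imwrite('pics/c22t.png',cv2.resize(d['image'][110:290,240:560],None,fx=2.5,fy=2.5,interpolation=cv2.INTER_CUBIC)[:,:,::-1])"
```

```text
t 42.25 J [ 53.7  18.8 -13.3 103.3   4.9  56.3  38.5] p [ 0.3525 -0.3754  0.3029] F [0.5 1.1 0.6] w 0.0008
[[ 0.001  1.     0.03 ]
 [ 1.    -0.    -0.022]
 [-0.022  0.03  -0.999]]
px [435.  191.5] [21. 24.] 90.0 world~ [ 0.57  -0.185] conv [-0.001 -0.078]
```

View pics/c22t.png

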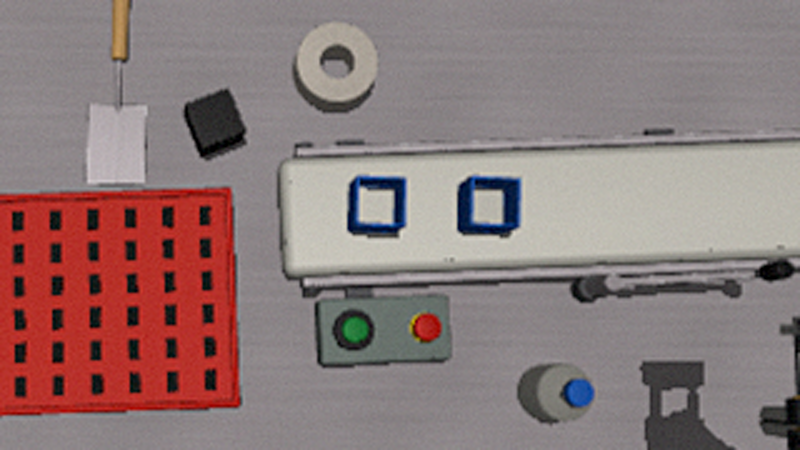

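View pics/side22.png

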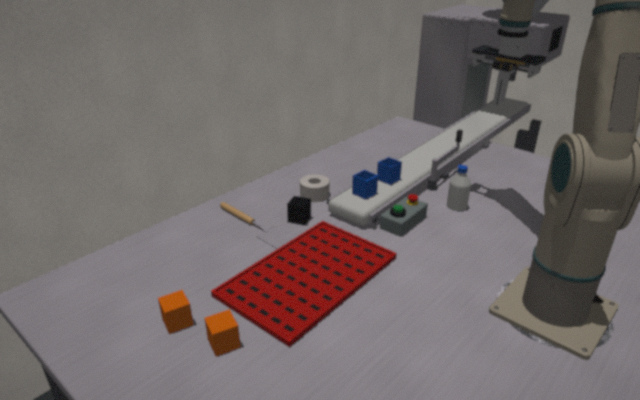

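The final view shows both cups mouth-up in line at top pixels (391,192) and (435,191), and the gate open along the near side. The roll, scraper and bottle look unmoved and the arm is clear. I'm handing in.

```bash
python3 -c "
from h import *
print(env.close_job())"
```

```text
the job is handed in; nothing more can be done
None
```

The job is done and handed in at about 42 s of the 210 s; the hand-in reports no verdict. Only two blue cups were there today. Each was laid on its side on the tray, regripped near the mouth, turned mouth-up and set on the belt with a 15 N grip. I then swung the gate to its stop and pressed the green start button.

- **Cups:** The last top view shows both mouth-up near the centre line. They measured at conveyor (-1, -78) mm and (3, 40) mm, centres about 118 mm apart.
- **Gate:** It lay along the near side at its stop, with 8.7 N felt there. I judged the opening by eye and by that contact, since the joint angle cannot be read.
- **Start button:** The force rose to about 37 N with the fingertips on the button, against its 4 N spring, so I take it as fully pressed. The travel itself cannot be read. 37 N is close to the 40 N limit, but that limit covers the arm and gripper body, and the contact was at the fingertips.
- **Bystanders:** The label roll, scraper and bottle look unmoved in the pictures.
- **Checks that disagreed:**
  - One cup was knocked aside early on, and I re-measured it before gripping.
  - The gate's starting knob position put the conveyor origin about 27 mm off from the control box. I took that as the gate standing about 0.17 rad open at the start, and used the box.
  - The colour mask missed the upstream cup in the last automatic check. It is plainly visible in the picture and had been measured earlier.

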